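# Load the vial tray into the sampler dock

## Task

Load the filled vial tray into the sampler's dock. Carry it level and set it down gently on the dock's loading apron, nose just inside the flared guides, and let go of it there; then, by its upright pull plate, press it in until the push-push catch takes it, without ramming it. Let go and make sure it has stayed latched in the dock, and leave the other things on the bench where they are.

Things in the scene. Friction and masses are not known exactly. Their poses are not given: they have to be found in the camera images.
- tray: grey plastic vial tray with 20 capped amber vials, 140 long (x) x 62 wide (y) mm; the block is 32 mm high, the vials reach 46 mm; 0.38 to 0.59 kg, balanced within 8 mm of its middle. Origin: centre of its underside. +x points to the nose, which enters the dock first; at the -x end is a bare deck with the pull plate. The plain long sides can be gripped across the 62 mm width.
- pull_plate: upright aluminium plate fixed on the tray's -x end: 44 mm wide (y), 10 mm thick (x), 42 mm tall, axes as the tray. Origin: centre of its foot, 65 mm behind the tray's middle and 32 mm above the tray's underside. Between it and the first vials are 50 mm of free deck, so it can be pinched from above across its thickness.
- dock: sampler dock fixed to the bench: white base plate 359 x 112 mm, 6 mm thick, with two aluminium guides and a black catch unit at the far end. Origin: on the bench, on the centre line, at the mouth (front ends of the guides); +x points inward, z up. The tray goes in nose first with its +x along this +x. More than 30 N of push against the stop of the catch counts as ramming; sliding takes below 1 N.
- dock_apron (a point): point on the base plate's top, centre line, 55 mm outside the mouth: with the tray's origin here its nose is 15 mm inside the flares. The open apron reaches from the mouth to 135 mm outside it, 6 mm above the bench. Axes as the dock.
- dock_mouth (a point): centre of the mouth on the base plate's top. The guides, 10 mm thick, flare from 83 mm apart here to 63 mm at 26 mm inward and run to 128 mm inward. From 32 mm inward they have lips over the tray's edges, 39.5 to 43.5 mm above the bench with 54.8 mm between them: the tray can only be slid in, and fingers at its sides do not pass the guides.
- dock_latched (a point): where the tray's origin lies when latched, for a middle setting of the catch: 53.5 mm inward of the mouth. The real place is up to 12 mm further in or out, as the catch unit is clamped in slots. A sprung ejector meets the nose 38 mm before the latched place; the push then rises from 2 N to about 6 N.
- dock_stop (a point): where the tray's origin lies when pressed against the catch's stop, for a middle setting (same 12 mm unknown): 9.5 mm past latched. The force climbs there steeply, 15 N per mm or more; feel for it. Pressed at least 7 mm past latched and then let go, the tray comes back and stays latched. Let go earlier, or pressed a second time, it is driven out by 38 mm.
- empty_rack: bystander: grey empty vial rack, 100 x 62 x 32 mm, with no vials and no pull plate; origin at the centre of its underside
- tube_coil: bystander: coil of steel tube, 104 mm across, 30 mm high, lying flat; origin at the centre of its underside
- solvent_bottle: bystander: amber bottle, 76 mm across, 170 mm tall, standing; origin at the centre of its foot
- wash_bottle: bystander: clear wash bottle with a bent spout, 64 mm across, 165 mm tall, standing; origin at the centre of its foot
- cap_tub: bystander: clear open tub of vial caps, 100 x 70 x 32 mm; origin at the centre of its underside
- beaker: bystander: glass beaker, 60 mm across, 70 mm tall, standing; origin at the centre of its foot
- spanner: bystander: steel spanner 150 mm long, lying flat
- screwdriver: bystander: screwdriver 170 mm long, lying
Mind the look-alikes: they are no part of the job. Leave any green look-alike of the tray alone.

How it is judged:
By the outcome, as a careful person would: the job done as asked, in the order asked, and still so for the second after the job is handed in, with the robot touching nothing.
It also fails if it takes over 64 s, if anything falls off the work surface, if the arm or the gripper's body presses on something with over 40 N, if the wrist force passes 120 N, or if a joint passes its speed limit or range.

## Robot

A 6-joint arm with a two-finger parallel gripper is mounted at the origin on the work surface. World frame = base frame: x ahead of the robot, y to its left, z up, the work surface at z = 0. Lengths are in m, angles in rad, forces in N, time in s.
With the tool pointing down it reaches from about 0.35 to 0.775 m from the base axis. Payload 7.3 kg.
Tool frame: the origin (TCP) lies midway between the tips of the shut fingers; the grasp point (between the pads) lies 19 mm behind it; z points along the fingers, y is the direction in which the jaws open and shut (so a half turn about z gives the same grasp; the last joint's range is limited). The gripper opens to 92 mm and grips with 3 to 60 N. Pads are 19 mm wide; open, the fingers measure 130 mm over their backs; the gripper's body (75 mm by 190 mm) begins 47 mm behind the grasp point.
Start: joints at [1.064, 0.342, 1.524, -0, 1.275, -0.146], TCP at [0.185, 0.491, 0.187] pointing down, gripper open.
Joint ranges: [-2.53, 2.53], [-0.77, 2.02], [0.04, 2.7], [-1, 4.14], [0.28, 2.66], [-3.11, 3.11]. Speed limits (rad/s): [2.57, 2.57, 3.14, 3.14, 3.14, 3.14].

## Interface

Orientations are given as a unit quaternion [x, y, z, w].
In Python, from plant import * gives the robot as it stands.
- The arm moves only by the shell command python3 -m jog 'ROWS'. ROWS is text: rows parted by semicolons, each of 5 numbers parted by spaces: the closure, from -1 (fully open) to 1 (shut), so that 0 is half open, then the shift along the tool's x, y, z in mm, then the turn about the tool's z in degrees. A call has 1 to 10 rows; each row is the pose to reach, as a shift and turn from the pose commanded when the call began, along the tool's axes at that moment; what a row does not reach only later rows make up. A row lasts 1/8 s, in which the tool goes at most 62.5 mm and 10.7 degrees, less where a joint would pass 70% of its speed; a pose out of reach is approached as far as the arm can. A call with a gripper value outside its range is refused whole. The fingers move at their own pace and stop on an object; the grip force is fixed at half the most. Time passes only in rows, so rows that repeat a pose let the fingers close. It gives the time, the measured TCP pose, the force and the opening at its end, in the units of the state.
- get_obs(): the state, without advancing time (a new reading comes with each control period).
- grab_frame(name): name is "scene" or "side" or "wrist"; returns a dict with "frame" (400x640x3 uint8, blue, green, red), "fx", "fy", "cx", "cy" (pixels), "R" (3x3) and "t" (3): a world point X has camera coordinates R X + t; the wrist camera has in their place "T_tool_cam" (4x4, takes a point from camera to tool coordinates, whose origin is the TCP and whose axes are the flange's). Camera axes: x right, y down, z forward; pixel columns grow to the right and rows downward; lengths in m; the calibration is good to about 2 mm. The wrist camera is an equidistant fisheye: a pixel r from the principal point sees the ray r / f radians off the axis. A picture is of the moment at which its call begins: read the wrist's pose just before it. There is no depth.
- sign_off(): hands the job in, once; it reports no verdict.
The state is a dict: "time": time; "qpos": joint angles; "joint_velocities": joint speeds; "tau": joint torques, N m; "ee_pos": TCP position; "tcp_rot": TCP orientation; "wrist_force": force on the tool from outside, world axes, zero at the start; "wrist_torque": the same for the moment, N m; "grip_width": finger opening in m.
Only numpy, scipy, OpenCV 4.12 (cv2) and the standard library are available. Lean on these libraries where they do the work, as an engineer would, in place of code of your own. Each camera call takes 0.05 s, during which the arm holds its last target.

## Working session

There is one attempt and no reset: what is moved stays moved. The work goes in short steps, Python scripts to look and compute and a shell command to move; the robot and the scene stay as the last step left them, time stands still between calls to the robot, and variables do not carry over. Pictures are saved under pics/ and viewed, and the job is handed in when it is done.

```bash
ls; mkdir -p pics; python3 - <<'E'
from plant import *
import cv2
print(get_obs())
for n in ("scene","side","wrist"):
    d=grab_frame(n); cv2.imwrite(f"pics/{n}0.png",d["frame"])
    print(n,{k:v for k,v in d.items() if k!="frame"})
E
```

```text
pics
{'time': 0.0, 'qpos': array([ 1.06398688e+00,  3.42709545e-01,  1.52499726e+00, -3.31719659e-05,
        1.27541401e+00, -1.46041836e-01]), 'joint_velocities': array([ 1.44640479e-03, -1.49522357e-04,  2.63381088e-04,  4.82298486e-04,
       -5.56133082e-05,  1.09727372e-03]), 'tau': array([-2.88357387e-04, -4.31234694e+01, -2.44220406e+01,  7.18011567e-02,
        5.60596038e-02, -1.78287419e-04]), 'ee_pos': array([0.18510348, 0.49078898, 0.18635875]), 'tcp_rot': array([ 1.79402352e-01,  9.83775489e-01, -7.28821147e-04, -2.29983841e-04]), 'wrist_force': array([-0.36281732,  0.15450677,  0.32288232]), 'wrist_torque': array([0.00606721, 0.04341385, 0.03111855]), 'grip_width': 0.09199752021411668}
scene {'fx': 421.0807619340875, 'fy': 421.0807619340875, 'cx': 323.2191173587221, 'cy': 198.92777539472226, 'R': array([[ 0.10214446,  0.99465196,  0.01529638],
       [ 0.72100793, -0.06343143, -0.69001741],
       [-0.6853569 ,  0.08151027, -0.72363112]]), 't': array([-0.02047756, -0.31632321,  1.49610098])}
side {'fx': 482.2002826364727, 'fy': 482.2002826364727, 'cx': 311.5250040091504, 'cy': 192.3516415952307, 'R': array([[ 0.97394108, -0.22537993,  0.02535092],
       [-0.08823142, -0.47948453, -0.87310354],
       [ 0.20893539,  0.84811466, -0.48687528]]), 't': array([-0.48860671,  0.10411221,  1.23699752])}
wrist {'fx': 309.70691628693146, 'fy': 309.70691628693146, 'cx': 316.9208171288595, 'cy': 193.18772452352076, 'T_tool_cam': array([[-1.01204518e-03, -9.50422832e-01, -3.10958865e-01,
         8.42955301e-02],
       [ 9.99999220e-01, -1.18969225e-03,  3.81614122e-04,
        -2.92768584e-04],
       [-7.32640128e-04, -3.10958236e-01,  9.50423294e-01,
        -1.98059053e-01],
       [ 0.00000000e+00,  0.00000000e+00,  0.00000000e+00,
         1.00000000e+00]])}
```

View pics/scene0.png

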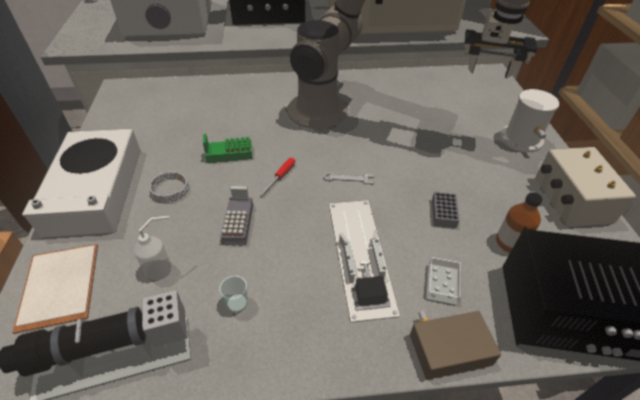

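View pics/side0.png

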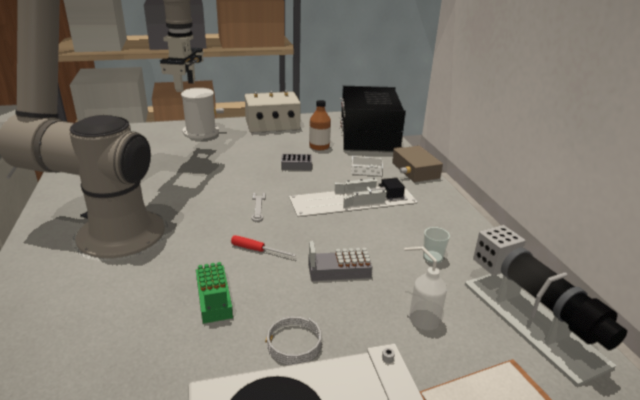

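View pics/wrist0.png

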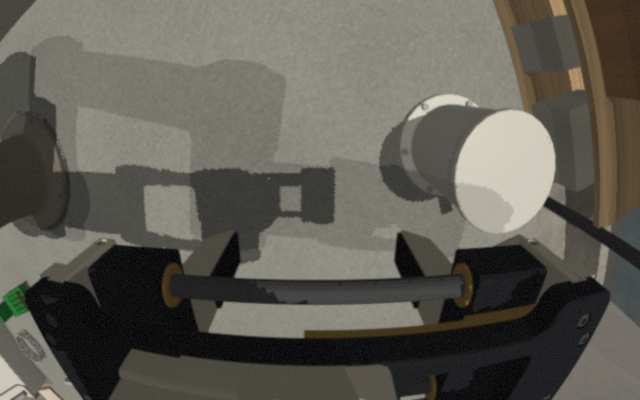

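In the scene view, three things could be taken for the tray: the grey block with capped vials and an upright plate at (237,218), the green look-alike at (228,149), and the empty grey rack at (445,209). I choose the one at (237,218). The dock is at about (362,260). Next I check both in close crops.

```bash
cat > h.py <<'E'
import numpy as np, cv2
from plant import *
def crop(src,x0,y0,w,h,s,out):
    im=cv2.imread(src)[y0:y0+h,x0:x0+w]
    im=cv2.resize(im,None,fx=s,fy=s,interpolation=cv2.INTER_CUBIC)
    for k in range(0,w,10):
        cv2.putText(im,str(x0+k),(k*s,8),0,0.3,(0,0,255),1) if k%20==0 else 0
        cv2.line(im,(k*s,10),(k*s,14),(0,0,255),1)
    for k in range(0,h,10):
        cv2.putText(im,str(y0+k),(0,k*s+4),0,0.3,(0,0,255),1) if k%20==0 else 0
        cv2.line(im,(22,k*s),(26,k*s),(0,0,255),1)
    cv2.imwrite(out,im)
C={}
C['scene']=(421.0807619340875,323.2191173587221,198.92777539472226,np.array([[ 0.10214446,  0.99465196,  0.01529638],[ 0.72100793, -0.06343143, -0.69001741],[-0.6853569 ,  0.08151027, -0.72363112]]),np.array([-0.02047756, -0.31632321,  1.49610098]))
C['side']=(482.2002826364727,311.5250040091504,192.3516415952307,np.array([[ 0.97394108, -0.22537993,  0.02535092],[-0.08823142, -0.47948453, -0.87310354],[ 0.20893539,  0.84811466, -0.48687528]]),np.array([-0.48860671,  0.10411221,  1.23699752]))
def back(cam,u,v,z):
    f,cx,cy,R,t=C[cam]
    d=R.T@np.array([(u-cx)/f,(v-cy)/f,1]); o=-R.T@t
    return o+d*(z-o[2])/d[2]
def proj(cam,X):
    f,cx,cy,R,t=C[cam]
    p=R@np.asarray(X)+t
    return np.array([cx+f*p[0]/p[2],cy+f*p[1]/p[2]])
E
python3 - <<'E'
from h import *
crop('pics/scene0.png',205,175,70,75,8,'pics/c1.png')
crop('pics/scene0.png',320,190,90,135,4,'pics/c2.png')
crop('pics/side0.png',295,230,90,60,8,'pics/c3.png')
crop('pics/side0.png',280,165,140,60,5,'pics/c4.png')
E
```

```text
(no output)
```

View pics/c1.png

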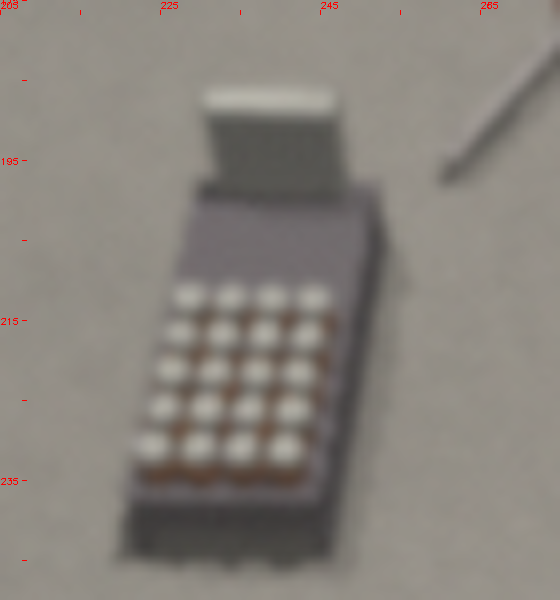

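View pics/c2.png

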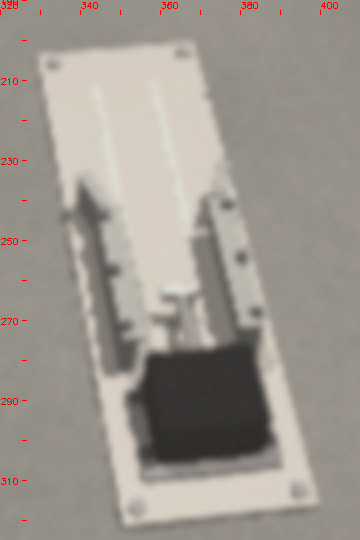

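View pics/c3.png

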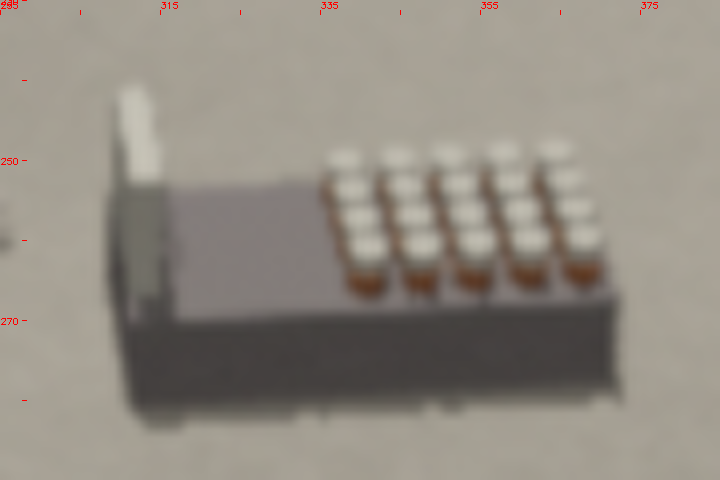

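View pics/c4.png

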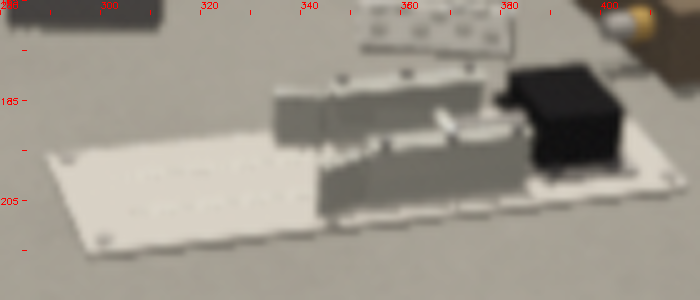

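```bash
cat > fit.py <<'E'
from h import *
from scipy.optimize import least_squares
def fit(obs,g):
    # obs: (cam,u,v,local xyz)
    def P(p,l):
        c,s=np.cos(p[2]),np.sin(p[2]); return np.array([p[0]+c*l[0]-s*l[1],p[1]+s*l[0]+c*l[1],l[2]])
    def r(p): return np.concatenate([proj(o[0],P(p,o[3]))-[o[1],o[2]] for o in obs])
    s=least_squares(r,g,loss='soft_l1')
    print(s.x[:2].round(4),np.degrees(s.x[2]).round(2)); print(r(s.x).reshape(-1,2).round(1).tolist())
    return s.x
E
python3 - <<'E'
from fit import *
# dir: +x tray away; scene right = world +y
S='scene';D='side'
tr=[(S,230,198.7,(-.07,-.031,.032)),(S,252.2,198.5,(-.07,.031,.032)),(S,221.9,236.3,(.07,-.031,.032)),(S,245.6,237.1,(.07,.031,.032)),
(D,311.9,280.6,(-.07,-.031,0)),(D,372.1,279.4,(.07,-.031,0)),(D,311.2,270.1,(-.07,-.031,.032)),(D,371.5,267,(.07,-.031,.032)),
(S,230.5,187.5,(-.065,-.022,.074)),(S,246.7,187.5,(-.065,.022,.074))]
for o in tr[:4]: print(back(o[0],o[1],o[2],o[3][2]).round(3))
a=fit(tr,[.55,-.2,0]); b=fit(tr[:4]+tr[8:],a); b=fit(tr[4:8],a)
dk=[(S,330,203.7,(-.135,-.056,.006)),(S,368,200.5,(-.135,.056,.006)),(S,351.2,321.2,(.224,-.056,.006)),(S,399.5,316.2,(.224,.056,.006)),
(D,289.6,195.4,(-.135,.056,.006)),(D,298,216,(-.135,-.056,.006)),(D,417.6,202.4,(.224,-.056,.006)),(D,405,188.6,(.224,.056,.006))]
a=fit(dk,[.6,.1,0]);fit(dk[:4],a);fit(dk[4:],a)
E
```

```text
[ 0.444 -0.281  0.032]
[ 0.448 -0.221  0.032]
[ 0.573 -0.294  0.032]
[ 0.581 -0.235  0.032]
[ 0.5091 -0.2585] -6.39
[[-0.2, -2.0], [0.3, -1.4], [-1.2, 0.6], [-0.1, 0.2], [-0.6, 0.6], [-0.1, -1.6], [0.5, -0.2], [1.7, -0.4], [0.1, -0.4], [0.5, -0.1]]
[ 0.5103 -0.2579] -5.64
[[-0.4, -1.6], [0.2, -1.2], [-0.6, 1.1], [0.5, 0.5], [-0.1, 0.0], [0.4, 0.1]]
[ 0.5088 -0.2597] -7.79
[[-1.0, 0.4], [-0.2, -0.8], [0.1, -0.3], [1.6, 0.5]]
[0.5948 0.0482] 1.0
[[-0.8, -0.3], [0.6, -0.2], [-1.0, 0.4], [0.2, 0.2], [-0.1, 0.2], [-0.1, -0.6], [0.8, -0.3], [-2.1, -4.3]]
[0.5945 0.0488] 1.15
[[-0.8, -0.4], [0.6, -0.3], [-0.5, 0.3], [0.6, 0.0]]
[0.5945 0.0444] -0.12
[[0.3, 0.4], [-0.5, -0.4], [1.5, 1.2], [-0.8, -3.1]]
```

```bash
cat >> h.py <<'E'
from scipy.spatial.transform import Rotation as Ro
def goto(p,ydeg,o=None):
    """shift (mm, tool axes) and turn (deg) to TCP p with tool y at world angle ydeg"""
    o=o or get_obs(); R=Ro.from_quat(o['tcp_rot']).as_matrix()
    sh=R.T@(np.asarray(p)-o['ee_pos'])*1000
    cur=np.degrees(np.arctan2(R[1,1],R[0,1])); t=(cur-ydeg+180)%360-180
    print('now',o['ee_pos'].round(4),'yang',cur.round(2),'tilt',R[:,2].round(4),'shift',sh.round(1),'turn',round(t,2))
    return sh
def wsnap(name):
    o=get_obs(); d=grab_frame('wrist'); cv2.imwrite(f'pics/{name}.png',d['frame'])
    import pickle; pickle.dump((o,d['fx'],d['cx'],d['cy'],d['T_tool_cam']),open(f'pics/{name}.pkl','wb'))
def wparam(name):
    import pickle; o,f,cx,cy,T=pickle.load(open(f'pics/{name}.pkl','rb'))
    R=Ro.from_quat(o['tcp_rot']).as_matrix(); Rc=R@T[:3,:3]; tc=R@T[:3,3]+o['ee_pos']
    return f,cx,cy,Rc,tc
def wback(name,u,v,z):
    f,cx,cy,Rc,tc=wparam(name)
    d=np.array([u-cx,v-cy]); r=np.hypot(*d); th=r/f
    ray=Rc@np.array([*(d/max(r,1e-9)*np.sin(th)),np.cos(th)])
    return tc+ray*(z-tc[2])/ray[2]
def wproj(name,X):
    f,cx,cy,Rc,tc=wparam(name); c=Rc.T@(np.asarray(X)-tc); a=np.hypot(c[0],c[1])
    return np.array([cx,cy])+c[:2]/a*f*np.arctan2(a,c[2])
def wfit(obs,g):
    def P(p,l):
        c,s=np.cos(p[2]),np.sin(p[2]); return np.array([p[0]+c*l[0]-s*l[1],p[1]+s*l[0]+c*l[1],l[2]])
    def r(p): return np.concatenate([wproj(o[0],P(p,o[3]))-[o[1],o[2]] for o in obs])
    from scipy.optimize import least_squares
    s=least_squares(r,g,loss='soft_l1')
    print(s.x[:2].round(4),np.degrees(s.x[2]).round(2)); print(r(s.x).reshape(-1,2).round(1).tolist())
    return s.x
E
python3 - <<'E'
from h import *
goto([.44,.05,.2],84); goto([.51,-.258,.19],84)
E
```

```text
now [0.1852 0.4909 0.1865] yang 69.33 tilt [-5.e-04 -9.e-04 -1.e+00] shift [-394.1 -322.6  -13.2] turn -14.67
now [0.1852 0.4909 0.1865] yang 69.33 tilt [-5.e-04 -9.e-04 -1.e+00] shift [-568.3 -586.    -2.9] turn -14.67
```

```bash
python3 - <<'E'
from h import *
goto([.55,.05,.25],90)
E
python3 -m jog '-1 -480 -290 -63 -20'
python3 -m jog '-1 -480 -290 -63 -20;-1 -480 -290 -63 -20;-1 -480 -290 -63 -20;-1 -480 -290 -63 -20;-1 -480 -290 -63 -20;-1 -480 -290 -63 -20;-1 -480 -290 -63 -20;-1 -480 -290 -63 -20' ; python3 - <<'E'
from h import *
goto([.55,.05,.25],90)
E
```

```text
now [0.1852 0.4909 0.1865] yang 69.33 tilt [-5.e-04 -9.e-04 -1.e+00] shift [-497.  -283.8  -63.3] turn -20.67
time: 0.28
ee_pos: [0.2193, 0.448, 0.1926]
tcp_rot: [0.092, 0.996, -0.0, -0.0]
wrist_force: [1.2, 0.1, 0.4]
grip_width: 0.0921
time: 1.27
ee_pos: [0.5788, 0.1232, 0.2475]
tcp_rot: [-0.079, 0.997, 0.0, -0.0]
wrist_force: [0.9, 0.8, -0.3]
grip_width: 0.0917
now [0.5788 0.1232 0.2475] yang 99.05 tilt [-3.e-04  3.e-04 -1.e+00] shift [ 39.9 -67.8  -2.5] turn 9.05
```

```bash

python3 -m jog '-1 40 -68 -2 9;-1 40 -68 -2 9;-1 40 -68 -2 9;-1 40 -68 -2 9' ; python3 - <<'E'
from h import *
wsnap('w1'); goto([.51,-.258,.2],84)
E
```

```text
time: 1.78
ee_pos: [0.5489, 0.0527, 0.2498]
tcp_rot: [-0.001, 1.0, 0.0, 0.0]
wrist_force: [-0.0, 0.8, 1.2]
grip_width: 0.0916
now [0.5489 0.0529 0.2497] yang 90.19 tilt [ 7.e-04  6.e-04 -1.e+00] shift [  40.  -310.8   49.5] turn 6.19
```

View pics/w1.png

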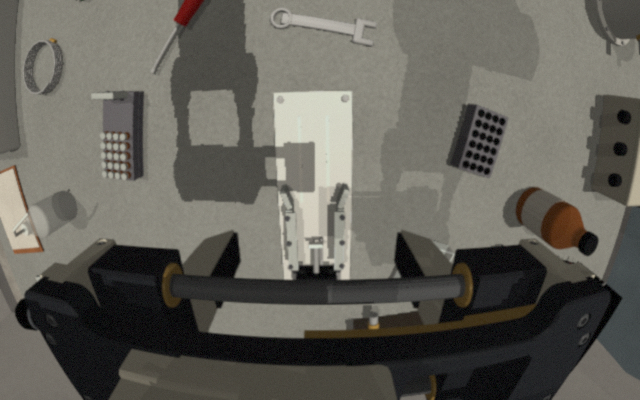

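The dock is seen from above, with its apron's front edge at (274..353, 92), the guide mouth at about v=187 and the catch at v≈265. The tray is at (122,135). I enlarge the dock.

```bash
python3 - <<'E'
from h import *
crop('pics/w1.png',255,80,120,100,6,'pics/c5.png')
crop('pics/w1.png',255,170,120,110,6,'pics/c6.png')
E
```

```text
(no output)
```

View pics/c5.png

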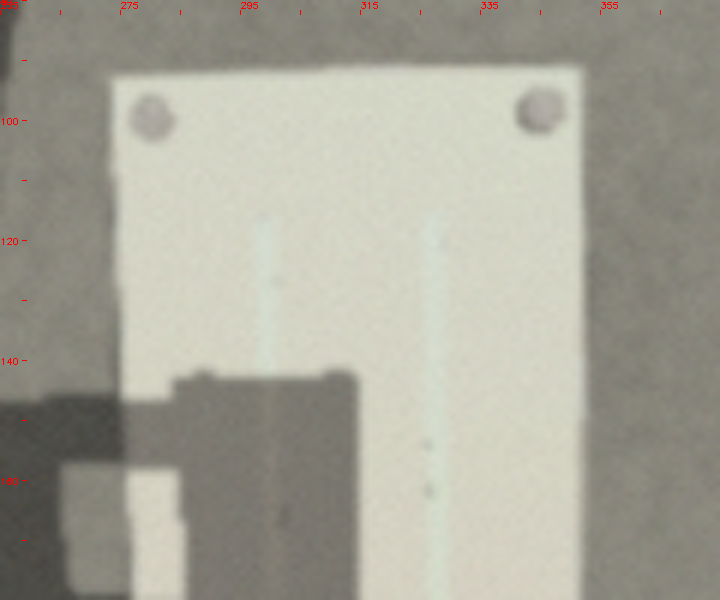

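View pics/c6.png

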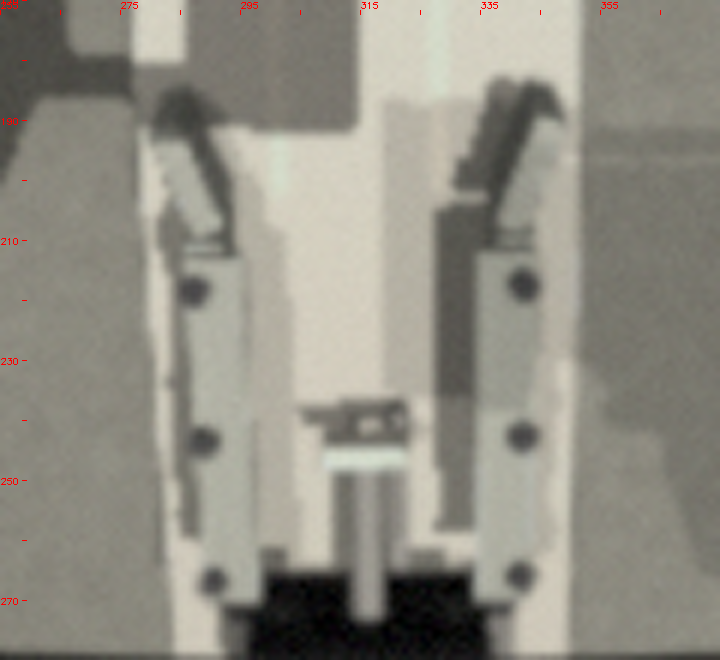

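```bash
python3 - <<'E'
from h import *
P=[wback('w1',*p,.006)[:2] for p in [(273.7,92.8),(352,91),(277,180),(352,180),(283.7,276.7),(350,276.7)]]
for p in P: print(p.round(4))
a=lambda p,q: np.degrees(np.arctan2(q[1]-p[1],q[0]-p[0]))
print(a(P[0],P[4]),a(P[1],P[5]),a(P[0],P[1])-90)
m=[(P[0]+P[1])/2,(P[2]+P[3])/2,(P[4]+P[5])/2]; print(m,a(m[0],m[2]))
print('screws');S=[wback('w1',*p,.0435)[:2] for p in [(287.2,218.3),(342,217.5),(288.7,243.5),(342,243),(290.5,266.7),(341.5,266)]]
for i in (0,2,4): print(S[i].round(4),S[i+1].round(4),(S[i]+S[i+1])/2, np.linalg.norm(S[i]-S[i+1]))
print(wback('w1',122,135,.032))
E
```

```text
[ 0.4605 -0.0085]
[0.458  0.1018]
[ 0.5888 -0.0068]
[0.5887 0.1049]
[ 0.7589 -0.0034]
[0.7587 0.1093]
0.9712388840287417 1.4232939072480133 1.2873109020890325
[array([0.45927881, 0.04665013]), array([0.58874775, 0.04906886]), array([0.75881193, 0.0529149 ])] 1.1981715629082026
screws
[0.6347 0.0106] [0.6333 0.0883] [0.63397337 0.04941575] 0.07770638883407263
[0.6749 0.0114] [0.674  0.0896] [0.67446    0.05048853] 0.07826368288888108
[0.7151 0.0126] [0.7138 0.0903] [0.71445007 0.05146484] 0.07773530653502049
[ 0.50669213 -0.24868105  0.032     ]
```

Dock mouth is at (0.594, 0.049) with yaw about 1.2°. The wrist and scene fits agree to within 1 mm. Now I move over the tray.

```bash

python3 -m jog '-1 40 -62 20 6;-1 40 -124 40 6;-1 40 -186 50 6;-1 40 -248 60 6;-1 40 -311 60 6;-1 40 -311 60 6;-1 40 -311 60 6;-1 40 -311 60 6' ; python3 - <<'E'
from h import *
wsnap('w2'); goto([.51,-.258,.2],84)
E
```

```text
time: 2.82
ee_pos: [0.5096, -0.2576, 0.1896]
tcp_rot: [0.051, 0.999, 0.0, 0.0]
wrist_force: [-0.6, -0.2, -0.7]
grip_width: 0.0916
now [ 0.5096 -0.2576  0.1897] yang 84.2 tilt [ 4.e-04  4.e-04 -1.e+00] shift [ -0.4  -0.4 -10.3] turn 0.2
```

View pics/w2.png

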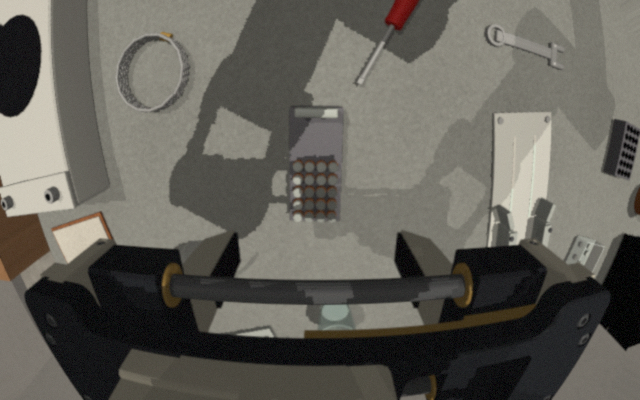

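```bash
python3 - <<'E'
from h import *
crop('pics/w2.png',270,95,100,140,5,'pics/c7.png')
x=[.51,-.258,np.radians(-6)]
c,s=np.cos(x[2]),np.sin(x[2])
for l in [(-.07,-.031,.032),(-.07,.031,.032),(.07,-.031,.032),(.07,.031,.032)]:
  print(l,wproj('w2',[x[0]+c*l[0]-s*l[1],x[1]+s*l[0]+c*l[1],l[2]]).round(1))
E
```

```text
(-0.07, -0.031, 0.032) [289.6 108.2]
(-0.07, 0.031, 0.032) [344.1 108.3]
(0.07, -0.031, 0.032) [291.9 222.2]
(0.07, 0.031, 0.032) [341.3 222.3]
```

View pics/c7.png

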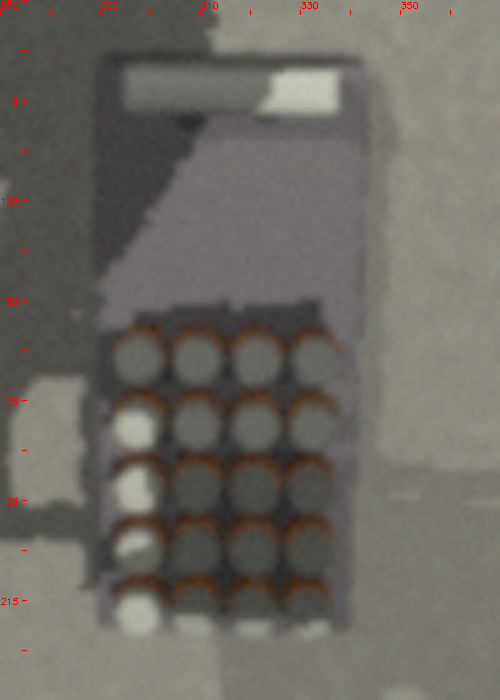

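```bash
python3 - <<'E'
from h import *
o=[('w2',289.5,107,(-.07,-.031,.032)),('w2',343.2,107,(-.07,.031,.032)),('w2',290,220.6,(.07,-.031,.032)),('w2',340.3,220.8,(.07,.031,.032)),
('w2',294.4,108.6,(-.07,-.022,.074)),('w2',338,108.6,(-.07,.022,.074)),('w2',294.4,117.8,(-.06,-.022,.074)),('w2',338,117.8,(-.06,.022,.074))]
a=wfit(o,[.51,-.258,-.1]); wfit(o[:4],a);wfit(o[4:],a)
for q in o[:4]: print(wback('w2',q[1],q[2],.032).round(4))
goto([*a[:2],.055],90+np.degrees(a[2]))
E
```

```text
[ 0.5082 -0.259 ] -6.38
[[-0.5, -0.4], [0.3, 0.0], [0.5, 0.2], [-0.2, 0.4], [-0.1, -0.5], [0.2, -0.2], [-0.1, 0.1], [-0.0, 0.5]]
[ 0.5081 -0.259 ] -6.43
[[-0.5, -0.5], [0.3, 0.0], [0.5, 0.1], [-0.3, 0.4]]
[ 0.5083 -0.2584] -5.9
[[-0.1, -0.3], [0.1, -0.3], [-0.0, 0.3], [0.0, 0.3]]
[ 0.4357 -0.2815  0.032 ]
[ 0.442  -0.2207  0.032 ]
[ 0.574  -0.2982  0.032 ]
[ 0.5807 -0.2356  0.032 ]
now [ 0.5096 -0.2576  0.1897] yang 84.2 tilt [ 4.e-04  4.e-04 -1.e+00] shift [  1.3  -1.6 134.7] turn 0.58
```

```bash

python3 -m jog '-1 1 -1 60 1;-1 1 -1 120 1;-1 1 -1 150 1;-1 1 -1 170 1;-1 1 -1 183 1;-1 1 -1 183 1;-1 1 -1 183 1' ; python3 - <<'E'
from h import *
wsnap('w3'); goto([.5083,-.2588,.006],83.7); print(get_obs()['wrist_force'])
E
```

```text
time: 3.75
ee_pos: [0.5088, -0.2606, 0.0075]
tcp_rot: [0.06, 0.998, -0.0, 0.001]
wrist_force: [0.0, 0.2, 0.1]
grip_width: 0.0919
now [ 0.5087 -0.2608  0.0075] yang 83.07 tilt [ 0.0017 -0.001  -1.    ] shift [0.7 1.9 1.5] turn -0.63
[-0.6508454  -0.42540791  0.09216884]
```

View pics/w3.png

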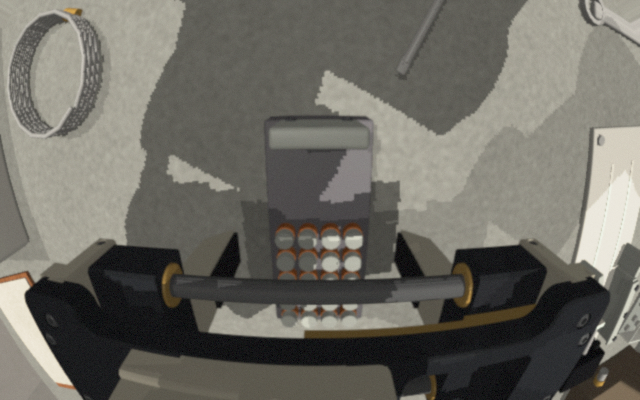

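The tray lies between the open fingers and is centred, with the left pad at about u=225 and the right at about u=410. I close.

```bash

python3 -m jog '-1 1 2 1 -0.6;-1 1 2 1 -0.6;-0.3 1 2 1 -0.6;-0.3 1 2 1 -0.6;0 1 2 1 -0.6;0 1 2 1 -0.6;0 1 2 1 -0.6;0 1 2 1 -0.6' ; python3 - <<'E'
from h import *
goto([.5083,-.2588,.006],83.7); print(get_obs()['wrist_force'])
E
```

```text
time: 4.8
ee_pos: [0.5077, -0.2584, 0.0068]
tcp_rot: [0.055, 0.998, -0.0, 0.001]
wrist_force: [-1.6, 3.0, 10.7]
grip_width: 0.0465
now [ 0.5077 -0.2584  0.0068] yang 83.66 tilt [ 1.2e-03 -4.0e-04 -1.0e+00] shift [-0.6 -0.3  0.8] turn -0.04
[-1.6248786   2.9603495  10.66541035]
```

The opening reads 46 mm, but the tray is 62 mm wide, and the force is 10.7 N. Something is off, so I look.

```bash
python3 - <<'E'
from h import *
wsnap('w4'); 
for n in ('scene','side'): cv2.imwrite(f'pics/{n}4.png',grab_frame(n)['frame'])
crop('pics/side4.png',270,200,130,100,6,'pics/c8.png')
print(get_obs())
E
```

```text
{'time': 4.95, 'qpos': array([-6.05392665e-01,  6.19134423e-01,  1.61555444e+00,  4.88201870e-04,
        9.05562899e-01, -2.06596249e+00]), 'joint_velocities': array([ 0.00044256, -0.00137275,  0.00056597, -0.00038731,  0.00173682,
       -0.00120473]), 'tau': array([-1.13063414e+00, -4.58517444e+01, -1.79532659e+01, -2.23752768e-01,
       -8.61445740e-01, -4.19717166e-03]), 'ee_pos': array([ 0.50778458, -0.25834934,  0.00683098]), 'tcp_rot': array([ 5.52356521e-02,  9.98473102e-01, -1.86807053e-04,  6.71956694e-04]), 'wrist_force': array([-1.17873291,  3.62155798,  9.74486817]), 'wrist_torque': array([0.26569399, 0.39995672, 0.02468877]), 'grip_width': 0.04641114382215288}
```

View pics/w4.png

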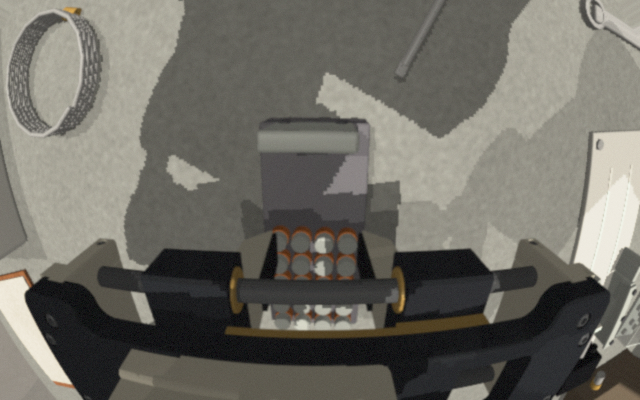

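View pics/c8.png

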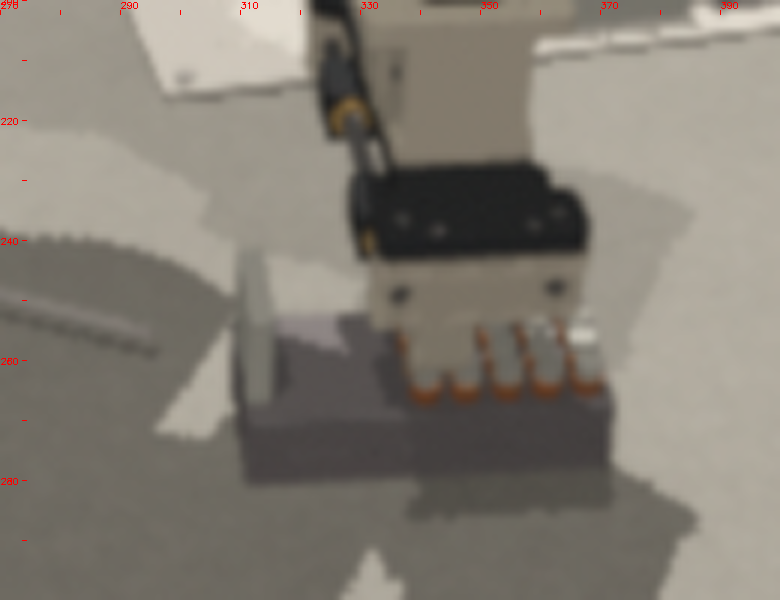

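```bash
python3 - <<'E'
from h import *
o=get_obs();R=Ro.from_quat(o['tcp_rot']).as_matrix()
for dx in (-9.5,9.5):
  for dy in (-46.4/2,):
    for dz in (0,-19,-30,-47):
      X=o['ee_pos']+R@np.array([dx,dy,dz])/1000
      print(dx,dy,dz,X.round(3),proj('side',X).round(1), wproj('w4',X).round(1))
for dy in (23.2,-23.2):
  X=o['ee_pos']+R@np.array([9.5,dy,0])/1000; print(wproj('w4',X))
  X=o['ee_pos']+R@np.array([9.5,dy,-47])/1000; print(wproj('w4',X))
for dy in (46,-46):
  X=[.5088,-.2606,.0075]+R@np.array([9.5,dy,0])/1000; print('open',wproj('w3',X))
crop('pics/w4.png',210,100,220,240,3,'pics/c9.png')
crop('pics/w3.png',190,100,260,240,3,'pics/c10.png')
E
```

```text
-9.5 -23.2 0 [ 0.515 -0.282  0.007] [345.  274.7] [284.8 232.3]
-9.5 -23.2 -19 [ 0.515 -0.282  0.026] [345.5 268.1] [282.1 244.7]
-9.5 -23.2 -30 [ 0.515 -0.282  0.037] [345.8 264.2] [280.3 252.8]
-9.5 -23.2 -47 [ 0.515 -0.282  0.054] [346.2 258.1] [277.2 267.2]
9.5 -23.2 0 [ 0.496 -0.28   0.007] [336.8 275.2] [283.7 207.2]
9.5 -23.2 -19 [ 0.496 -0.28   0.026] [337.2 268.5] [280.7 217.9]
9.5 -23.2 -30 [ 0.496 -0.28   0.037] [337.5 264.6] [278.7 225. ]
9.5 -23.2 -47 [ 0.496 -0.28   0.054] [337.8 258.5] [275.2 237.6]
[351.34616898 207.12295023]
[360.2454161  237.47264412]
[283.71941699 207.21637668]
[275.24371247 237.60768648]
open [383.59061683 206.3023243 ]
open [251.03317152 207.70230844]
```

View pics/c9.png

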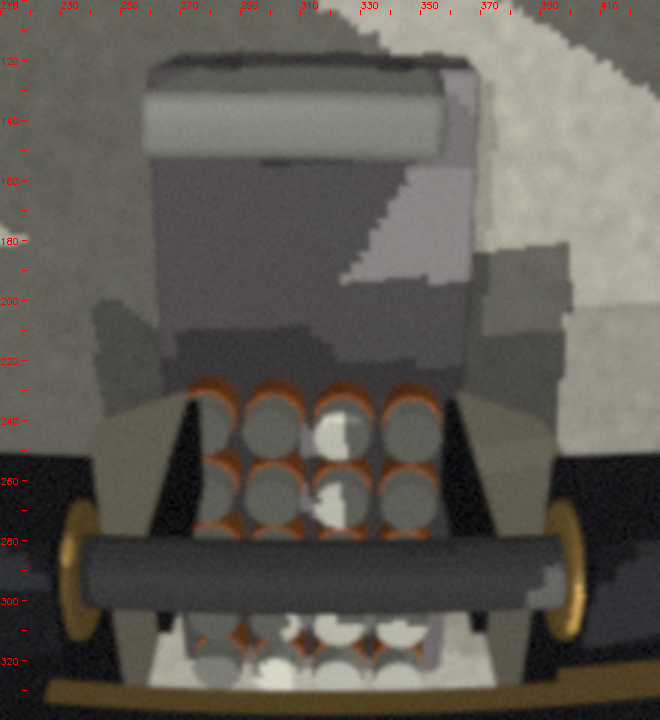

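View pics/c10.png

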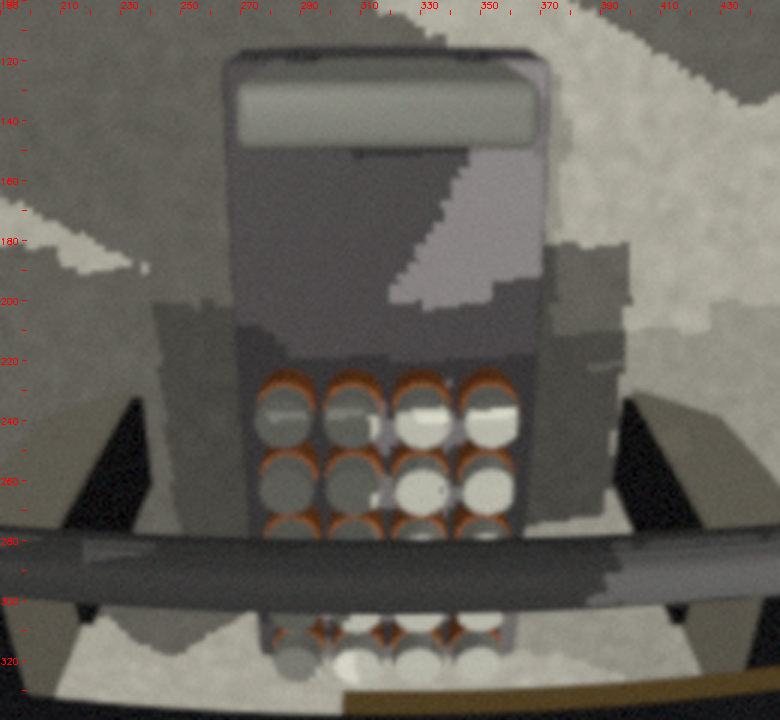

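View pics/scene4.png

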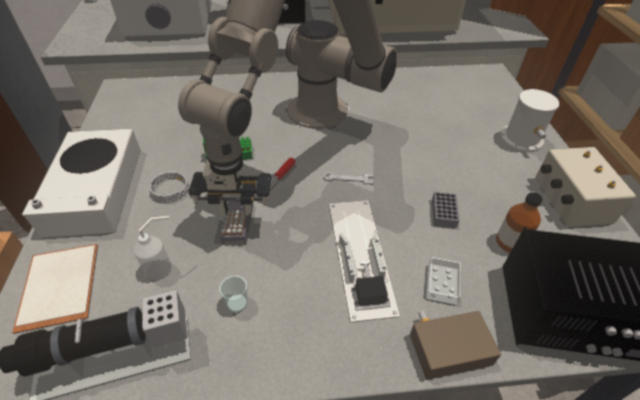

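```bash
python3 - <<'E'
from h import *
from scipy.optimize import fsolve
for nm,uv in (('w3',(236,232)),('w4',(272,232)),('w4',(362,230)),('w3',(400,233))):
  import pickle; o=pickle.load(open(f'pics/{nm}.pkl','rb'))[0]; R=Ro.from_quat(o['tcp_rot']).as_matrix()
  for xx in (9.5,):
    s=fsolve(lambda q: wproj(nm,o['ee_pos']+R@np.array([xx,q[0],q[1]])/1000)-np.array(uv),[-40,-20]); print(nm,uv,xx,s.round(1))
E
```

```text
w3 (236, 232) 9.5 [-46.8 -40.8]
w4 (272, 232) 9.5 [-25.8 -40. ]
w4 (362, 230) 9.5 [ 25.6 -37.4]
w3 (400, 233) 9.5 [ 47.  -42.4]
```

The fingertips sit on the cap tops, about 40 mm behind the stated TCP. I open, lift, and calibrate the true tip position with the gripper shut.

```bash

python3 -m jog '-0.3 0 0 0 0;-1 0 0 0 0;-1 0 0 0 0;-1 0 0 -50 0;-1 0 0 -90 0;-1 0 0 -90 0' ; python3 -m jog '1 0 0 0 0;1 0 0 0 0;1 0 0 0 0;1 0 0 0 0;1 0 0 0 0;1 0 0 0 0;1 0 0 0 0;1 0 0 0 0'; python3 - <<'E'
from h import *
wsnap('w5'); goto([.5083,-.2588,.006],83.7); print(get_obs()['wrist_force'])
cv2.imwrite('pics/side5.png',grab_frame('side')['frame'])
crop('pics/side5.png',270,180,130,110,6,'pics/c8b.png')
print(proj('side',get_obs()['ee_pos']))
crop('pics/w5.png',210,100,220,240,3,'pics/c9b.png')
E
```

```text
time: 5.7
ee_pos: [0.5092, -0.2597, 0.0988]
tcp_rot: [0.055, 0.998, -0.002, 0.003]
wrist_force: [0.7, -0.2, 0.1]
grip_width: 0.0917
time: 6.7
ee_pos: [0.5073, -0.2584, 0.0955]
tcp_rot: [0.055, 0.998, 0.0, 0.0]
wrist_force: [-0.7, 0.7, -0.6]
grip_width: 0.0166
now [ 0.5073 -0.2585  0.0955] yang 83.65 tilt [ 1.e-04  0.e+00 -1.e+00] shift [-1.  -0.2 89.5] turn -0.05
[-0.00294717 -1.05491785 -0.43202683]
[341.12050778 237.07619226]
```

View pics/c9b.png

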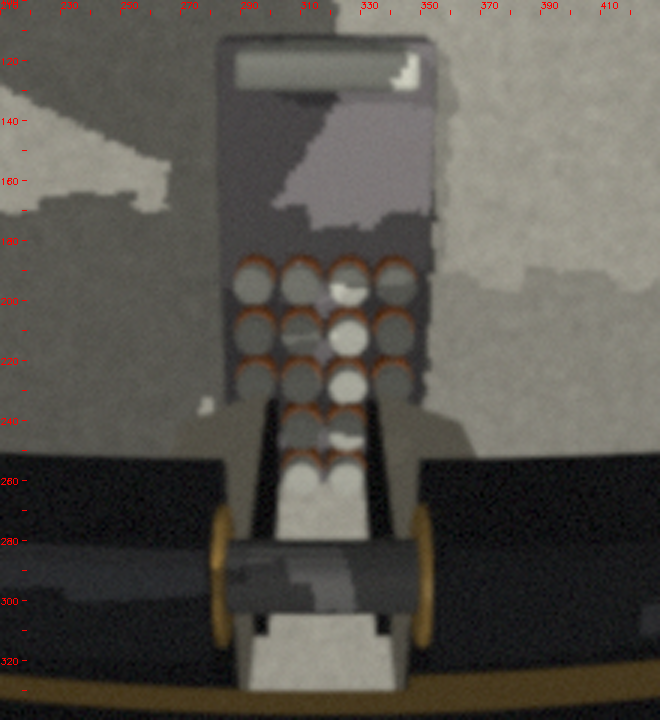

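View pics/c8b.png

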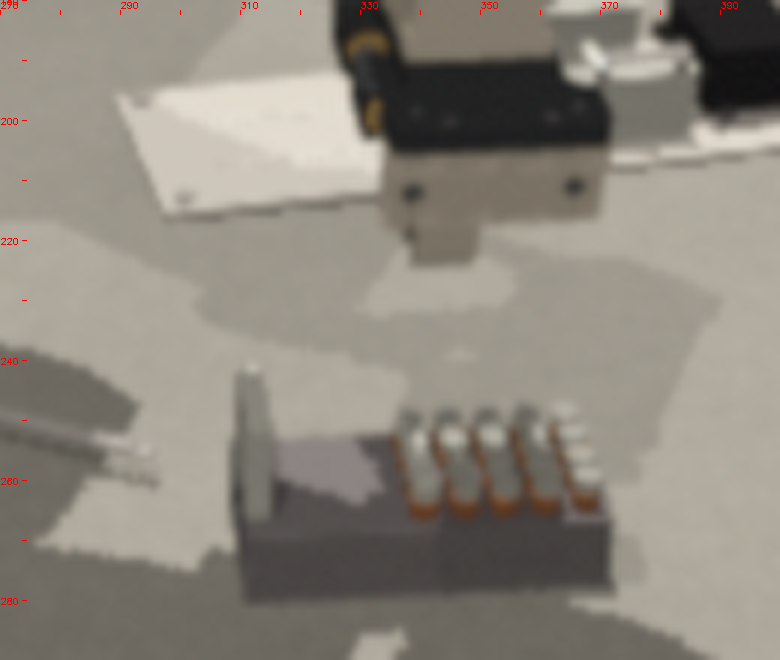

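```bash
python3 - <<'E'
from h import *
from scipy.optimize import fsolve
o=get_obs();R=Ro.from_quat(o['tcp_rot']).as_matrix()
for dz in (-66,-85,-105):
  print(dz,[proj('side',o['ee_pos']+R@np.array([dx,-95,dz])/1000).round(1).tolist() for dx in (37.5,-37.5)])
for dz in (0,-19,-38,-42):
  print(dz,[proj('side',o['ee_pos']+R@np.array([dx,-15,dz])/1000).round(1).tolist() for dx in (9.5,-9.5)])
for dy,uv in ((-8,(299,234)),(8,(334,234))):
    s=fsolve(lambda q: wproj('w5',o['ee_pos']+R@np.array([9.5,q[0],q[1]])/1000)-np.array(uv),[-40,-20]); print(s.round(1))
E
```

```text
-66 [[332.5, 237.5], [369.4, 235.8]]
-85 [[332.9, 229.5], [370.2, 227.9]]
-105 [[333.4, 221.0], [371.1, 219.4]]
0 [[338.0, 241.1], [346.5, 240.7]]
-19 [[338.5, 234.0], [347.0, 233.6]]
-38 [[338.9, 226.7], [347.6, 226.3]]
-42 [[339.0, 225.1], [347.7, 224.8]]
[-10.4 -42.4]
[  9.1 -42.4]
```

```bash
python3 - <<'E'
from h import *
o=[('w5',282.5,112.5,(-.07,-.031,.032)),('w5',355.5,112.5,(-.07,.031,.032)),
('w5',287.7,117.3,(-.07,-.022,.074)),('w5',350,117.3,(-.07,.022,.074)),('w5',288,129.7,(-.06,-.022,.074)),('w5',350,129.7,(-.06,.022,.074))]
a=wfit(o,[.51,-.258,-.1])
goto([.5083,-.2588,-.032],83.7)
E
python3 -m jog '-1 0 0 0 0;-1 0 0 0 0;-1 0 0 0 0;-1 0 0 20 0;-1 0 0 50 0;-1 0 0 80 0;-1 0 0 80 0'
python3 - <<'E'
from h import *
goto([.5083,-.2588,-.032],83.7)
wsnap('w6')
cv2.imwrite('pics/side6.png',grab_frame('side')['frame'])
crop('pics/side6.png',270,180,130,110,6,'pics/c8c.png')
E
```

```text
[ 0.5077 -0.2573] -6.36
[[-0.7, 0.5], [0.1, 0.5], [0.2, -1.1], [0.2, -1.1], [0.1, 0.4], [-0.0, 0.4]]
now [ 0.5073 -0.2584  0.0955] yang 83.65 tilt [ 1.e-04  1.e-04 -1.e+00] shift [ -1.   -0.3 127.5] turn -0.05
time: 7.68
ee_pos: [0.5058, -0.2574, 0.0135]
tcp_rot: [0.055, 0.998, 0.001, -0.002]
wrist_force: [1.4, 0.8, 0.1]
grip_width: 0.0738
now [ 0.5058 -0.2574  0.0135] yang 83.65 tilt [-0.004   0.0029 -1.    ] shift [-2.9 -1.2 45.5] turn -0.05
```

View pics/w6.png

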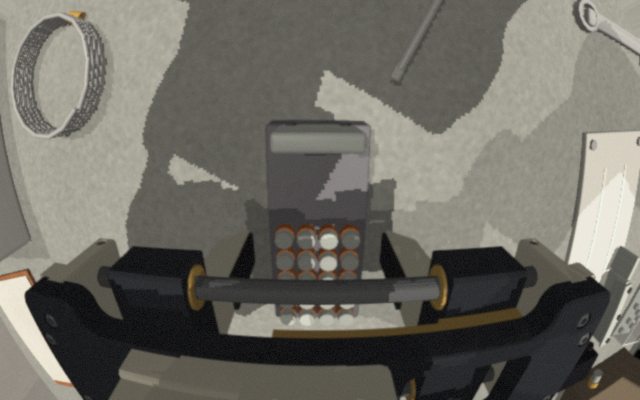

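View pics/c8c.png

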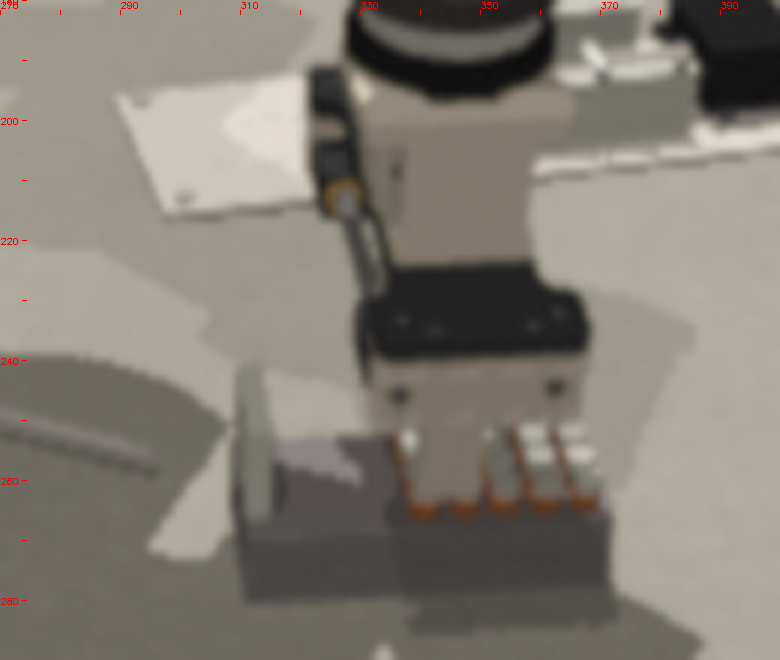

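The fingers were still opening, at 74 mm. I let them open fully, then descend to true tip height in steps with force checks.

```bash

python3 -m jog '-1 0 0 0 0;-1 0 0 0 0;-1 0 0 0 0;-1 0 0 12 0;-1 0 0 25 0;-1 0 0 35 0;-1 0 0 35 0;-1 0 0 35 0'
python3 - <<'E'
from h import *
goto([.508,-.258,-.032],83.7)
E
```

```text
time: 8.78
ee_pos: [0.5074, -0.2585, -0.0196]
tcp_rot: [0.055, 0.998, 0.0, 0.0]
wrist_force: [0.4, -0.5, -0.3]
grip_width: 0.0921
now [ 0.5074 -0.2585 -0.0196] yang 83.66 tilt [ 1.e-04  0.e+00 -1.e+00] shift [-0.5  0.6 12.4] turn -0.04
```

```bash

python3 -m jog '-1 0 1 6 0;-1 0 1 12 0;-1 0 1 12 0'
python3 - <<'E'
from h import *
print(get_obs()['wrist_force'],get_obs()['ee_pos'])
cv2.imwrite('pics/side7.png',grab_frame('side')['frame'])
crop('pics/side7.png',270,180,130,110,6,'pics/c8d.png')
E
```

```text
time: 9.15
ee_pos: [0.507, -0.2571, -0.0322]
tcp_rot: [0.055, 0.998, 0.0, -0.0]
wrist_force: [0.1, 0.4, 0.7]
grip_width: 0.0918
[0.05663163 0.40643649 0.70015561] [ 0.50699627 -0.25713556 -0.03216968]
```

View pics/c8d.png

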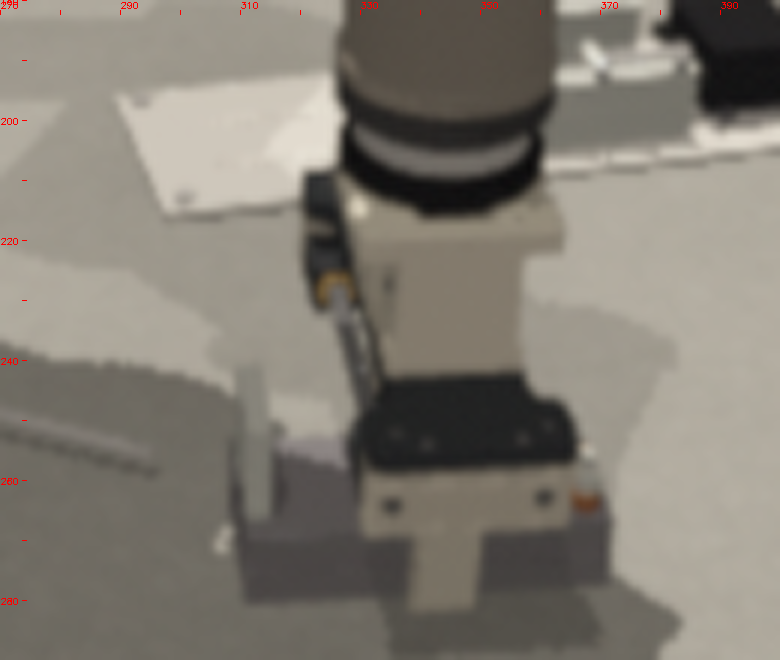

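The finger now reaches down the tray's side, with its tip at about (344,281) near the tray's bottom edge. I close.

```bash

python3 -m jog '-0.3 0 0 0 0;-0.3 0 0 0 0;-0.3 0 0 0 0;-0.3 0 0 0 0;0 0 0 0 0;0 0 0 0 0;0 0 0 0 0;0 0 0 0 0'
python3 - <<'E'
from h import *
o=get_obs(); print(o['wrist_force'],o['wrist_torque'],o['ee_pos'],o['grip_width'])
E
```

```text
time: 10.2
ee_pos: [0.5074, -0.2575, -0.0315]
tcp_rot: [0.055, 0.998, -0.0, 0.0]
wrist_force: [-0.1, -0.1, 1.1]
grip_width: 0.0615
[-0.14328551 -0.05106441  1.12457476] [ 0.02034069  0.02795404 -0.10742004] [ 0.50744518 -0.25753049 -0.03147028] 0.06146823173802485
```

The width is 61.5 mm, so the tray is gripped. I lift it and look.

```bash

python3 -m jog '0 0 0 -5 0;0 0 0 -20 0;0 0 0 -45 0;0 0 0 -70 0;0 0 0 -80 0;0 0 0 -80 0;0 0 0 -80 0'
python3 - <<'E'
from h import *
o=get_obs(); print(o['wrist_force'],o['wrist_torque'],o['ee_pos'],o['grip_width'])
wsnap('w8');cv2.imwrite('pics/side8.png',grab_frame('side')['frame'])
crop('pics/side8.png',270,160,130,130,5,'pics/c8e.png')
# target over apron, tool y at 91.2
c,s=np.cos(np.radians(1.2)),np.sin(np.radians(1.2))
goto([.5943-.055*c,.0492-.055*s,.05],91.2)
E
```

```text
time: 11.08
ee_pos: [0.5067, -0.257, 0.0475]
tcp_rot: [0.055, 0.998, 0.001, -0.001]
wrist_force: [0.4, -0.1, -4.8]
grip_width: 0.0614
[ 0.40866942 -0.09257073 -4.78253293] [ 0.02098358 -0.05423885 -0.01139284] [ 0.50673162 -0.2569881   0.04751409] 0.06137321368487027
now [ 0.5067 -0.257   0.0474] yang 83.65 tilt [-0.0017  0.0013 -1.    ] shift [  1.4 306.8  -2.3] turn -7.55
```

View pics/w8.png

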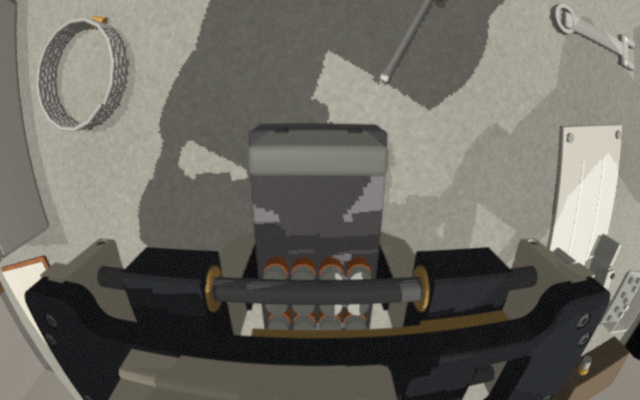

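View pics/c8e.png

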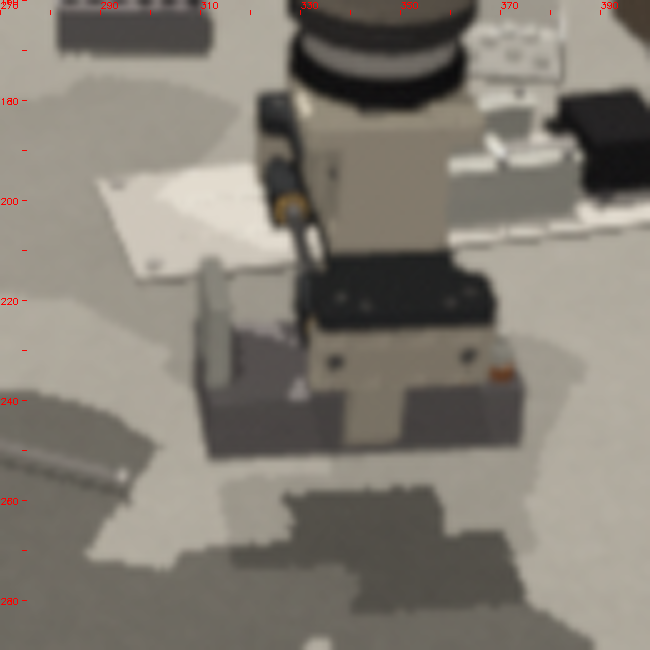

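The tray is held level with its bottom edge in the side view running from (311,251) to (372,248). I carry it over the apron at this height.

```bash

python3 -m jog '0 0 20 0 -1;0 0 60 0 -2;0 0 105 0 -4;0 0 150 0 -5;0 1 195 0 -6;0 1 240 0 -7;0 1 275 0 -7.5;0 1 300 0 -7.5;0 1 306 0 -7.5;0 1 306 0 -7.5'
python3 - <<'E'
from h import *
o=get_obs(); print(o['wrist_force'],o['grip_width'])
goto([.5388,.0480,.0],91.2)
wsnap('w9');cv2.imwrite('pics/scene9.png',grab_frame('scene')['frame'])
crop('pics/scene9.png',310,150,100,120,5,'pics/c11.png')
E
```

```text
time: 12.42
ee_pos: [0.5398, 0.0472, 0.0482]
tcp_rot: [-0.011, 1.0, -0.0, -0.0]
wrist_force: [0.1, -1.1, -4.3]
grip_width: 0.0617
[ 0.1028895  -1.0782818  -4.27941681] 0.06172988677665894
now [0.5398 0.0472 0.0482] yang 91.23 tilt [-7.e-04 -1.e-04 -1.e+00] shift [ 0.9  0.9 48.2] turn 0.03
```

View pics/w9.png

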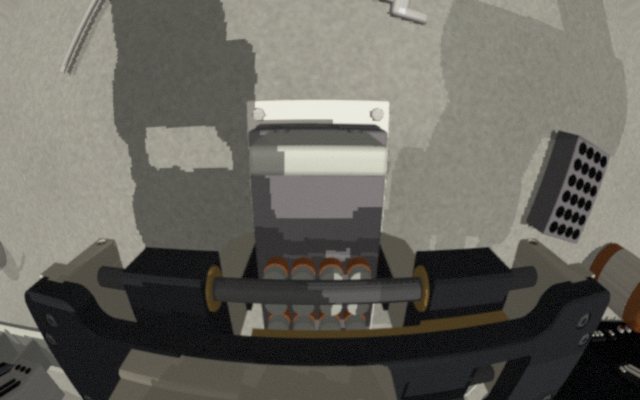

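View pics/c11.png

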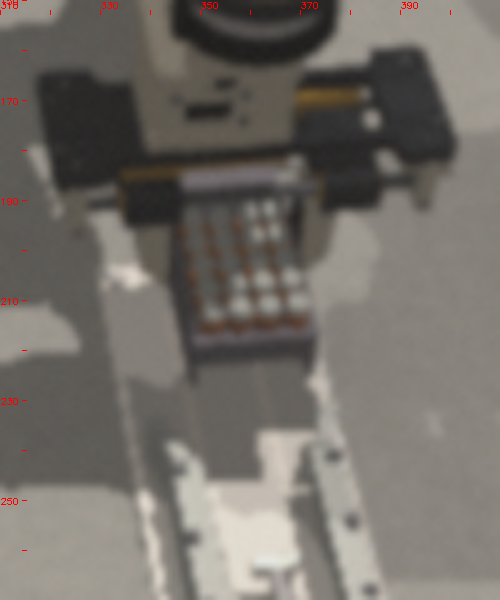

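Over the apron, the tray is in line with the guides: in the wrist view its plate spans u=249..386 and the apron's front edge spans u=248..389. I descend, slowing near contact.

```bash

python3 -m jog '0 1 1 15 0;0 1 1 35 0;0 1 1 52 0;0 1 1 62 0;0 1 1 67 0;0 1 1 68 0;0 1 1 68 0'
python3 - <<'E'
from h import *
o=get_obs(); print(o['wrist_force'],o['grip_width'])
goto([.5388,.0480,-.0255],91.2)
E
```

```text
time: 13.4
ee_pos: [0.5395, 0.0477, -0.0191]
tcp_rot: [-0.01, 1.0, 0.0, 0.0]
wrist_force: [-0.4, 0.5, -4.3]
grip_width: 0.0616
[-0.35088751  0.53915093 -4.3316305 ] 0.061641313902811114
now [ 0.5395  0.0477 -0.0191] yang 91.15 tilt [ 9.e-04  0.e+00 -1.e+00] shift [0.7 0.3 6.4] turn -0.05
```

```bash

python3 -m jog '0 0 0 2 0;0 0 0 4 0;0 0 0 5 0;0 0 0 5 0'
python3 -m jog '0 0 0 0.5 0;0 0 0 1 0;0 0 0 1 0'
python3 - <<'E'
from h import *
goto([.5388,.0480,-.0255],91.2)
E
```

```text
time: 13.9
ee_pos: [0.5391, 0.0478, -0.0246]
tcp_rot: [-0.01, 1.0, 0.0, -0.0]
wrist_force: [0.5, -0.6, -3.1]
grip_width: 0.0621
time: 14.28
ee_pos: [0.5393, 0.0478, -0.0255]
tcp_rot: [-0.01, 1.0, 0.0, 0.0]
wrist_force: [-0.2, -0.2, -3.0]
grip_width: 0.0619
now [ 0.5393  0.0478 -0.0255] yang 91.16 tilt [ 2.e-04  1.e-04 -1.e+00] shift [0.5 0.2 0. ] turn -0.04
```

```bash

python3 -m jog '0 0 0 0.5 0;0 0 0 0.5 0;0 0 0 0.5 0'
python3 -m jog '0 0 0 0.5 0;0 0 0 0.5 0;0 0 0 0.5 0'
python3 -c "from h import *; wsnap('w10')
cv2.imwrite('pics/side10.png',grab_frame('side')['frame'])
crop('pics/side10.png',270,140,130,100,6,'pics/c12.png')"
```

```text
time: 14.65
ee_pos: [0.5393, 0.0478, -0.0255]
tcp_rot: [-0.01, 1.0, 0.0, 0.0]
wrist_force: [-3.9, -0.5, 5.3]
grip_width: 0.0619
time: 15.02
ee_pos: [0.5394, 0.0478, -0.0255]
tcp_rot: [-0.01, 1.0, 0.0, 0.0]
wrist_force: [-4.9, -1.0, 9.6]
grip_width: 0.0619
```

View pics/c12.png

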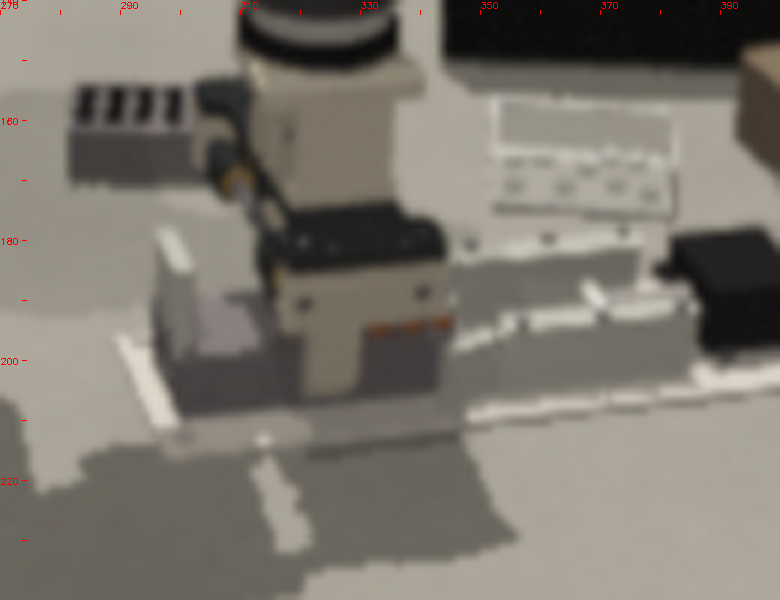

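The tray is seated on the apron: its z stopped at the expected height and the force turned upward. I ease off, then release.

```bash

python3 -m jog '0 0 0 -0.7 0;0 0 0 -0.7 0;-0.4 0 0 -0.7 0;-0.6 0 0 -0.7 0;-1 0 0 -0.7 0;-1 0 0 -0.7 0;-1 0 0 -0.7 0;-1 0 0 -0.7 0'
python3 -m jog '-1 0 0 -20 0;-1 0 0 -60 0;-1 0 0 -100 0;-1 0 0 -130 0;-1 0 0 -130 0;-1 0 0 -130 0'
python3 -c "from h import *; wsnap('w11')
print(get_obs()['wrist_force'])
crop('pics/w11.png',240,90,160,200,4,'pics/c13.png')"
```

```text
time: 16.12
ee_pos: [0.5392, 0.0478, -0.0259]
tcp_rot: [-0.01, 1.0, 0.0, 0.0]
wrist_force: [-0.0, 0.3, 0.6]
grip_width: 0.0915
time: 16.88
ee_pos: [0.5386, 0.0478, 0.1034]
tcp_rot: [-0.01, 1.0, 0.0, -0.001]
wrist_force: [-0.4, -1.1, -0.2]
grip_width: 0.0918
[0.4652061  0.05628243 0.04558204]
```

View pics/w11.png

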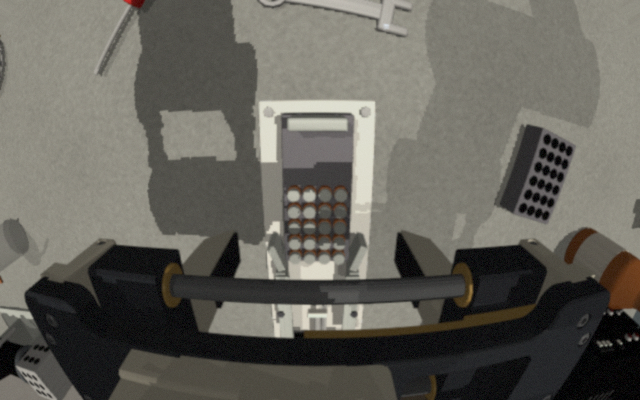

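View pics/c13.png

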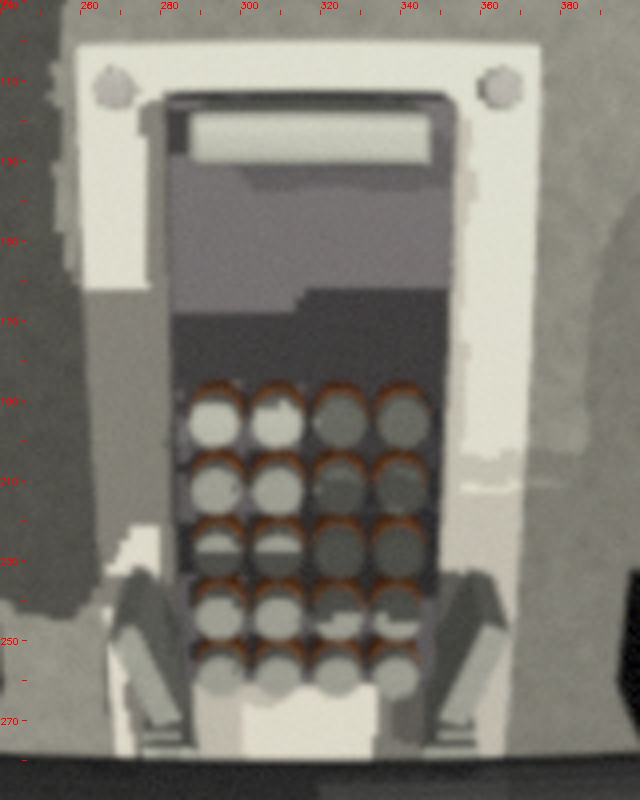

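The tray stands on the apron with its nose between the flares. Now I fit its pose and plan the pinch on the plate.

```bash
python3 - <<'E'
from h import *
o=[('w11',281.7,113.5,(-.07,-.031,.038)),('w11',353.5,113.5,(-.07,.031,.038)),
('w11',287.2,117.6,(-.07,-.022,.080)),('w11',347.7,117.6,(-.07,.022,.080)),('w11',287.2,130.7,(-.06,-.022,.080)),('w11',347.7,130.7,(-.06,.022,.080))]
a=wfit(o,[.54,.048,0.02])
c,s=np.cos(.021),np.sin(.021)
d=a[:2]-[.5943,.0492]; print('dock frame',(c*d[0]+s*d[1])*1e3,(-s*d[0]+c*d[1])*1e3)
p=a[:2]-.065*np.array([np.cos(a[2]),np.sin(a[2])]); print('plate',p)
print(get_obs()['qpos'].round(2))
goto([*p,.13],1.2);goto([*p,.13],181.2)
E
```

```text
[0.5396 0.0478] 1.09
[[-0.9, 0.3], [0.5, 0.3], [-0.6, -0.5], [0.7, -0.5], [-0.3, 0.2], [0.5, 0.2]]
dock frame -54.698119189108624 -0.20438162323519804
plate [0.47462999 0.04661076]
[-0.05  0.45  1.6   0.    1.09 -1.64]
now [0.5383 0.0478 0.1029] yang 91.15 tilt [-2.2e-03  2.0e-04 -1.0e+00] shift [ 63.7   0.1 -26.9] turn 89.95
now [0.5383 0.0478 0.1029] yang 91.15 tilt [-2.2e-03  2.0e-04 -1.0e+00] shift [ 63.7   0.1 -26.9] turn -90.05
```

```bash

python3 -m jog '-0.5 20 0 -5 10;0 40 0 -5 20;0.22 64 0 -5 30;0.22 64 0 -5 40;0.22 64 0 -5 50;0.22 64 0 -5 60;0.22 64 0 -5 70;0.22 64 0 -5 80;0.22 64 0 -5 90;0.22 64 0 -5 90'
python3 - <<'E'
from h import *
p=[.4746,.0466]
goto([*p,.05],1.2)
wsnap('w12')
E
```

```text
time: 18.18
ee_pos: [0.4745, 0.0465, 0.108]
tcp_rot: [0.699, 0.715, -0.001, -0.001]
wrist_force: [0.7, 0.1, -0.5]
grip_width: 0.0358
now [0.4745 0.0465 0.108 ] yang 1.24 tilt [-2.3e-03  2.0e-04 -1.0e+00] shift [ 0.1  0.3 58. ] turn 0.04
```

View pics/w12.png

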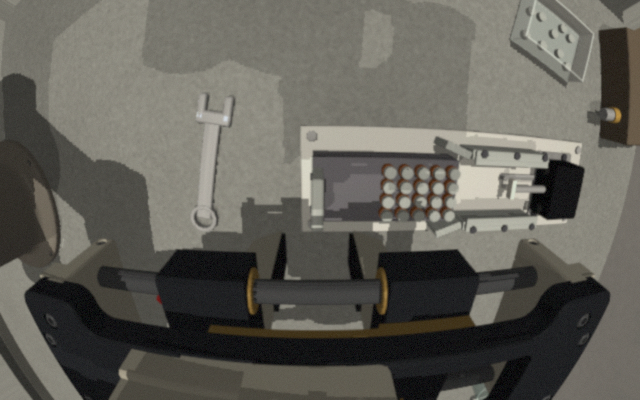

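The plate at (318,200) lies between the open fingers, at u 283 and 353. I descend onto it and pinch.

```bash

python3 -m jog '0.22 0 0 30 0;0.22 0 0 60 0;0.22 0 0 80 0;0.22 0 0 94 0;0.22 0 0 100 0;0.22 0 0 101 0;0.22 0 0 101 0'
python3 - <<'E'
from h import *
o=get_obs();print(o['wrist_force'])
goto([.4746,.0466,.005],1.2)
wsnap('w13'); cv2.imwrite('pics/side13.png',grab_frame('side')['frame'])
crop('pics/side13.png',260,130,130,100,6,'pics/c14.png')
E
```

```text
time: 19.1
ee_pos: [0.4757, 0.0465, 0.0087]
tcp_rot: [0.7, 0.714, 0.0, 0.0]
wrist_force: [0.2, 0.0, 0.3]
grip_width: 0.0356
[0.19155819 0.04115995 0.27663503]
now [0.4757 0.0465 0.0087] yang 1.18 tilt [ 0.0011  0.     -1.    ] shift [ 0.1 -1.1  3.7] turn -0.02
```

View pics/w13.png

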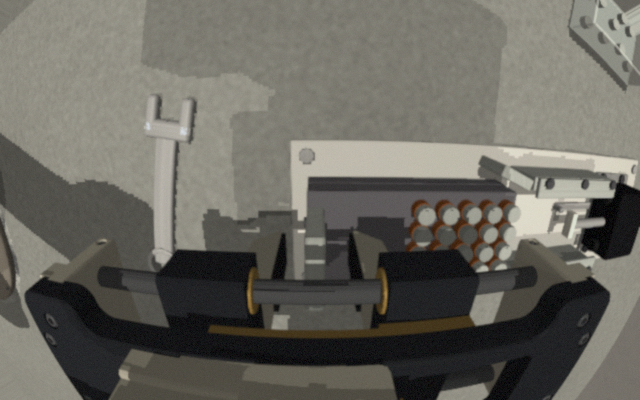

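View pics/c14.png

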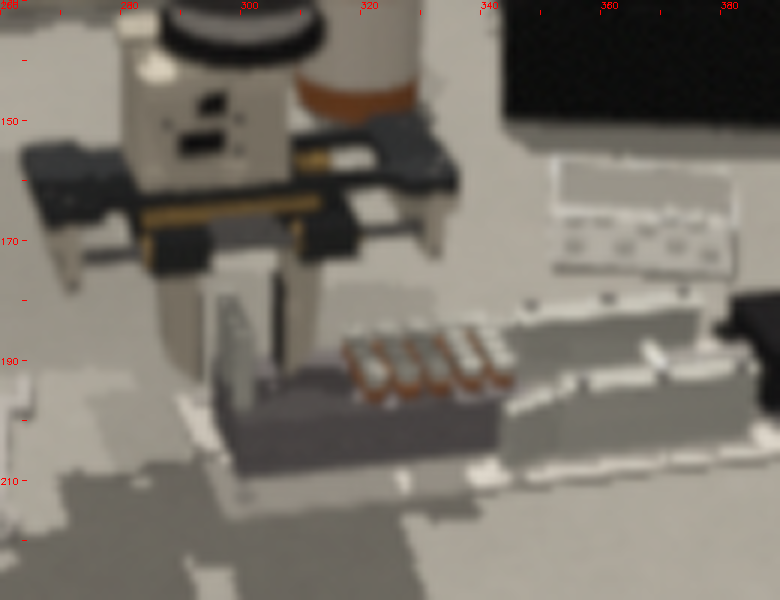

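The plate sits between the fingers at (316,245), and the tips are just above the deck. I close.

```bash

python3 -m jog '0.22 0 -1 2 0;0.6 0 -1 2 0;0.85 0 -1 2 0;0.85 0 -1 2 0;1 0 -1 2 0;1 0 -1 2 0;1 0 -1 2 0'
python3 - <<'E'
from h import *
o=get_obs();print(o['wrist_force'],o['grip_width'],o['ee_pos'])
E
```

```text
time: 20.08
ee_pos: [0.4743, 0.0464, 0.0062]
tcp_rot: [0.7, 0.714, 0.0, 0.0]
wrist_force: [0.6, -0.4, 0.5]
grip_width: 0.01
[ 0.62984011 -0.4476603   0.47216973] 0.00997060813117342 [0.47428273 0.04643228 0.00619554]
```

Pinched at 10.0 mm. I slide in the first 52 mm, before any possible contact with the ejector.

```bash

python3 -m jog '1 0 3 0 0;1 0 8 0 0;1 0 16 0 0;1 0 24 0 0;1 0 32 0 0;1 0 40 0 0;1 0 47 0 0;1 0 52 0 0;1 0 52 0 0'
python3 - <<'E'
from h import *
o=get_obs();print(o['wrist_force'],o['wrist_torque'],o['grip_width'],o['ee_pos'])
E
```

```text
time: 21.2
ee_pos: [0.5273, 0.0475, 0.0062]
tcp_rot: [0.7, 0.714, 0.001, 0.001]
wrist_force: [1.8, 0.1, 1.2]
grip_width: 0.01
[1.75708165 0.13180166 1.21944938] [-0.05482638 -0.05632607  0.01287018] 0.010000676811910521 [0.52730843 0.04749728 0.00618459]
```

```bash

python3 -m jog '1 0 4 0 0;1 0 8 0 0;1 0 12 0 0;1 0 16 0 0;1 0 20 0 0;1 0 20 0 0'
python3 -m jog '1 0 4 0 0;1 0 8 0 0;1 0 12 0 0;1 0 12 0 0'
python3 -m jog '1 0 3 0 0;1 0 6 0 0;1 0 9 0 0;1 0 9 0 0'
```

```text
time: 21.95
ee_pos: [0.5465, 0.0479, 0.0062]
tcp_rot: [0.7, 0.714, 0.0, 0.0]
wrist_force: [-1.9, -0.5, 3.5]
grip_width: 0.0099
time: 22.45
ee_pos: [0.5579, 0.0481, 0.0062]
tcp_rot: [0.7, 0.714, -0.0, -0.0]
wrist_force: [-5.2, -0.1, 5.2]
grip_width: 0.0097
time: 22.95
ee_pos: [0.5665, 0.0484, 0.0062]
tcp_rot: [0.7, 0.714, -0.001, -0.001]
wrist_force: [-6.1, -0.1, 7.1]
grip_width: 0.01
```

```bash

python3 -m jog '1 0 2 0 0;1 0 4 0 0;1 0 6 0 0;1 0 8 0 0;1 0 8 0 0'
python3 -m jog '1 0 1 0 0;1 0 2 0 0;1 0 3 0 0;1 0 4 0 0;1 0 4 0 0'
python3 -c "from h import *;o=get_obs();print(o['wrist_force'],o['ee_pos'])"
```

```text
time: 23.58
ee_pos: [0.5741, 0.0486, 0.0062]
tcp_rot: [0.7, 0.714, -0.001, -0.001]
wrist_force: [-6.7, -0.2, 7.5]
grip_width: 0.0098
time: 24.2
ee_pos: [0.5778, 0.0487, 0.0062]
tcp_rot: [0.7, 0.714, -0.001, -0.001]
wrist_force: [-8.4, -0.5, 8.2]
grip_width: 0.0102
[-8.4150284  -0.50699745  8.24604991] [0.57781539 0.04865812 0.00619528]
```

```bash

python3 -m jog '1 0 1 0 0;1 0 2 0 0;1 0 2 0 0'
python3 -m jog '1 0 1 0 0;1 0 2 0 0;1 0 2 0 0'
python3 -m jog '1 0 1 0 0;1 0 2 0 0;1 0 2 0 0'
```

```text
time: 24.58
ee_pos: [0.5797, 0.0487, 0.0062]
tcp_rot: [0.7, 0.714, -0.001, -0.001]
wrist_force: [-8.2, 0.5, 7.7]
grip_width: 0.0098
time: 24.95
ee_pos: [0.5818, 0.0488, 0.0062]
tcp_rot: [0.7, 0.714, -0.001, -0.001]
wrist_force: [-8.7, -0.4, 9.7]
grip_width: 0.01
time: 25.32
ee_pos: [0.584, 0.0488, 0.0062]
tcp_rot: [0.7, 0.714, -0.001, -0.001]
wrist_force: [-7.3, 0.9, 7.7]
grip_width: 0.0098
```

```bash

python3 -m jog '1 0 1 0 0;1 0 2 0 0;1 0 2 0 0'
python3 -m jog '1 0 1 0 0;1 0 1 0 0'
python3 -m jog '1 0 1 0 0;1 0 1 0 0'
```

```text
time: 25.7
ee_pos: [0.5861, 0.0488, 0.0062]
tcp_rot: [0.7, 0.714, -0.001, -0.001]
wrist_force: [-6.6, -0.1, 7.0]
grip_width: 0.0097
time: 25.95
ee_pos: [0.5869, 0.0488, 0.0062]
tcp_rot: [0.7, 0.714, -0.001, -0.001]
wrist_force: [-7.4, 0.5, 8.4]
grip_width: 0.0099
time: 26.2
ee_pos: [0.5878, 0.0489, 0.0062]
tcp_rot: [0.7, 0.714, -0.001, -0.001]
wrist_force: [-7.7, 0.7, 7.8]
grip_width: 0.0096
```

```bash
python3 -c "from h import *; wsnap('w14')
crop('pics/w14.png',250,110,260,180,3,'pics/c15.png')"
```

```text
(no output)
```

View pics/c15.png

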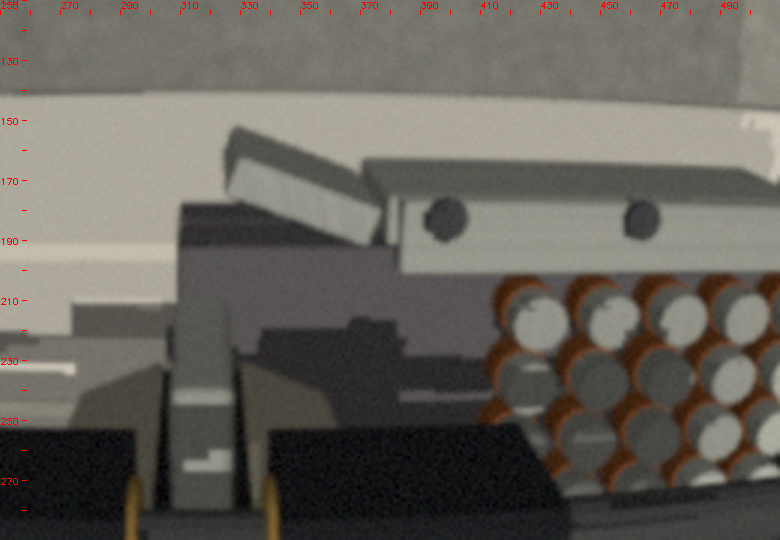

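The plate is still firmly between the pads and the tray moves with it. I keep feeling for the stop.

```bash

python3 -m jog '1 0 1 0 0;1 0 1 0 0'
python3 -m jog '1 0 1 0 0;1 0 1 0 0'
python3 -m jog '1 0 1 0 0;1 0 1 0 0'
```

```text
time: 26.5
ee_pos: [0.5878, 0.0489, 0.0062]
tcp_rot: [0.7, 0.714, -0.002, -0.002]
wrist_force: [-12.5, 0.2, 10.3]
grip_width: 0.0103
time: 26.75
ee_pos: [0.5878, 0.0489, 0.0062]
tcp_rot: [0.7, 0.714, -0.002, -0.002]
wrist_force: [-15.3, -1.0, 13.8]
grip_width: 0.0099
time: 27.0
ee_pos: [0.5877, 0.0489, 0.0062]
tcp_rot: [0.7, 0.714, -0.003, -0.003]
wrist_force: [-18.4, -1.2, 15.9]
grip_width: 0.0099
```

The stop is felt at x=0.5878: no further motion while the force climbs to 18 N, under the 30 N limit. Now I ease back slowly with the spring to the latched place before letting go.

```bash

python3 -m jog '1 0 -1 0 0;1 0 -2 0 0;1 0 -3 0 0;1 0 -4 0 0;1 0 -5 0 0;1 0 -6 0 0;1 0 -6 0 0'
python3 -m jog '1 0 -1 0 0;1 0 -2 0 0;1 0 -3 0 0;1 0 -4 0 0;1 0 -4 0 0'
python3 -m jog '1 0 -1 0 0;1 0 -1 0 0'
```

```text
time: 27.88
ee_pos: [0.5862, 0.0487, 0.0062]
tcp_rot: [0.7, 0.714, 0.0, 0.0]
wrist_force: [-1.3, 1.2, 4.6]
grip_width: 0.0098
time: 28.5
ee_pos: [0.5821, 0.0486, 0.0062]
tcp_rot: [0.7, 0.714, 0.0, -0.0]
wrist_force: [-3.1, 0.7, 5.3]
grip_width: 0.0098
time: 28.75
ee_pos: [0.5812, 0.0486, 0.0062]
tcp_rot: [0.7, 0.714, 0.0, 0.0]
wrist_force: [-1.2, -0.4, 5.3]
grip_width: 0.0098
```

```bash

python3 -m jog '1 0 -1 0 0;1 0 -1 0 0'
python3 -m jog '1 0 -1 0 0;1 0 -1 0 0'
python3 -m jog '1 0 -0.5 0 0;1 0 -0.5 0 0'
```

```text
time: 29.0
ee_pos: [0.5802, 0.0486, 0.0062]
tcp_rot: [0.7, 0.714, 0.0, 0.0]
wrist_force: [-1.2, -0.2, 5.0]
grip_width: 0.0094
time: 29.25
ee_pos: [0.5791, 0.0486, 0.0062]
tcp_rot: [0.7, 0.714, 0.0, -0.0]
wrist_force: [-1.4, 0.0, 5.8]
grip_width: 0.0095
time: 29.5
ee_pos: [0.5787, 0.0486, 0.0062]
tcp_rot: [0.7, 0.714, 0.0, 0.0]
wrist_force: [-1.9, 0.1, 5.6]
grip_width: 0.0098
```

```bash

python3 -m jog '1 0 -0.5 0 0;1 0 -0.5 0 0'
python3 -m jog '1 0 -0.5 0 0;1 0 -0.5 0 0'
```

```text
time: 29.75
ee_pos: [0.5782, 0.0486, 0.0062]
tcp_rot: [0.7, 0.714, 0.0, 0.0]
wrist_force: [-1.8, 1.1, 4.9]
grip_width: 0.01
time: 30.0
ee_pos: [0.5777, 0.0485, 0.0062]
tcp_rot: [0.7, 0.714, 0.0, -0.0]
wrist_force: [-1.5, 0.0, 5.1]
grip_width: 0.01
```

I let go here and see whether it stays.

```bash

python3 -m jog '0.7 0 0 0 0;0.3 0 0 0 0;0.22 0 0 0 0;0.22 0 0 0 0;0.22 0 0 0 0'
python3 -c "from h import *; wsnap('w15'); print(get_obs()['wrist_force'])
crop('pics/w15.png',250,110,260,180,3,'pics/c16.png')"
```

```text
time: 30.62
ee_pos: [0.5771, 0.0486, 0.0057]
tcp_rot: [0.7, 0.714, -0.0, -0.0]
wrist_force: [-2.8, -0.2, -1.2]
grip_width: 0.0355
[-2.83359564 -0.4059083  -2.1204087 ]
```

View pics/c16.png

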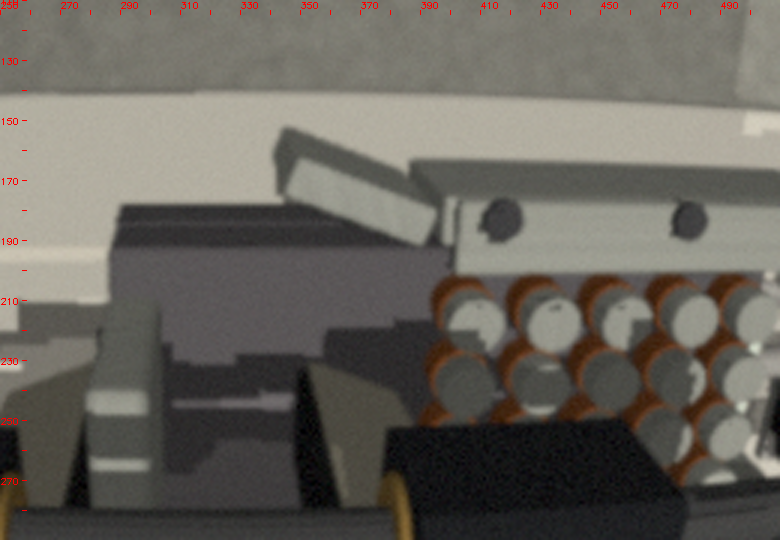

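The tray has moved back about 13 mm onto the rear finger and pushes on it with 2.8 N, so the catch did not take. I measure where the tray was at the "stop" and where it is now.

```bash
python3 - <<'E'
from h import *
import pickle
c,s=np.cos(.021),np.sin(.021)
def dk(p):
    d=np.asarray(p)[:2]-[.5943,.0492]; return (np.array([c*d[0]+s*d[1],-s*d[0]+c*d[1]])*1e3).round(1)
for nm,corner,scr in (('w14',(309.3,192),(398.5,182.7)),('w15',(286.5,192.5),(417.3,183)) ):
    print(nm,pickle.load(open(f'pics/{nm}.pkl','rb'))[0]['ee_pos'].round(4),'corner',dk(wback(nm,*corner,.038)),'screw',dk(wback(nm,*scr,.0435)))
o=get_obs(); print(o['ee_pos'],o['wrist_force'],dk(o['ee_pos']))
cv2.imwrite('pics/scene15.png',grab_frame('scene')['frame']);cv2.imwrite('pics/side15.png',grab_frame('side')['frame'])
crop('pics/side15.png',280,130,140,100,5,'pics/c17.png')
crop('pics/scene15.png',310,170,110,150,4,'pics/c18.png')
E
```

```text
w14 [0.5878 0.0489 0.0062] corner [-10.3  30.6] screw [39.1 37.7]
w15 [0.5771 0.0486 0.0057] corner [-34.   30.4] screw [39.2 37.6]
[0.57716655 0.0485661  0.00579618] [-2.83359564 -0.4059083  -2.1204087 ] [-17.1  -0.3]
```

View pics/c17.png

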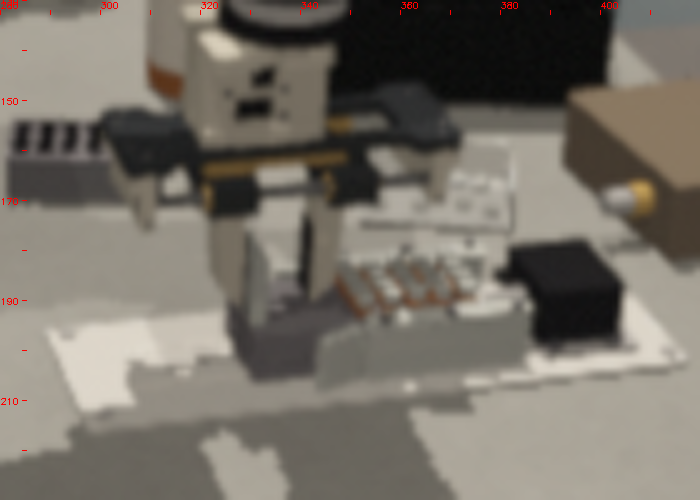

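View pics/c18.png

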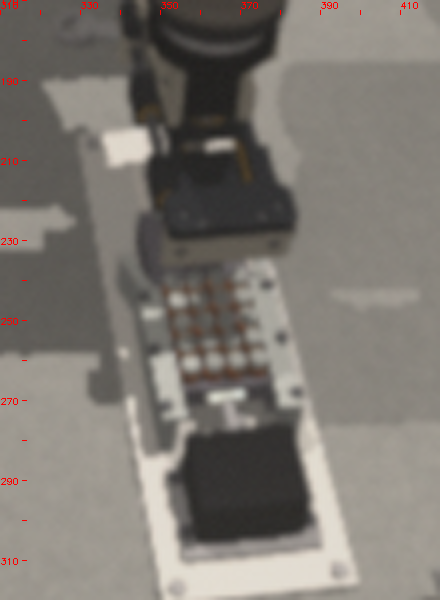

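View pics/w15.png

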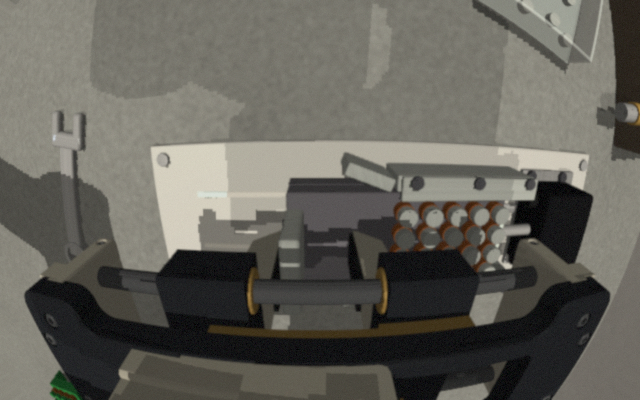

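```bash
python3 - <<'E'
from h import *
c,s=np.cos(.021),np.sin(.021)
def dk(p):
    d=np.asarray(p)[:2]-[.5943,.0492]; return (np.array([c*d[0]+s*d[1],-s*d[0]+c*d[1]])*1e3).round(1)
for z in (.006,.03,.045,.055): print('side near-front-bottom/top',z,dk(back('side',386.3,197.5,z)),dk(back('side',388,189.6,z)),'w1 front',dk(wback('w1',317,265,z)), 'T bar',dk(wback('w1',316,246.5,z)))
cv2.imwrite('pics/side16.png',cv2.imread('pics/side0.png'))
crop('pics/side0.png',350,170,75,45,10,'pics/c19.png')
crop('pics/w12.png',430,120,170,130,4,'pics/c20.png')
crop('pics/w14.png',400,110,240,180,3,'pics/c21.png')
crop('pics/w15.png',400,110,240,180,3,'pics/c22.png')
print(get_obs()['time'])
E
```

```text
side near-front-bottom/top 0.006 [142.3 -13.2] [165.7  31.2] w1 front [140.4   1. ] T bar [105.4   0. ]
side near-front-bottom/top 0.03 [123.9 -52.2] [146.6  -9.3] w1 front [125.7   1.2] T bar [92.6  0.3]
side near-front-bottom/top 0.045 [112.5 -76.6] [134.6 -34.7] w1 front [116.6   1.4] T bar [84.6  0.5]
side near-front-bottom/top 0.055 [104.8 -92.9] [126.7 -51.5] w1 front [110.4   1.5] T bar [79.3  0.6]
30.775
```

View pics/c19.png

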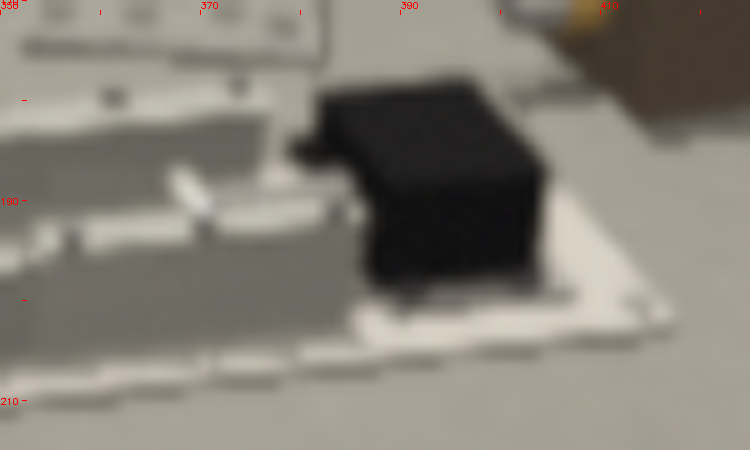

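View pics/c20.png

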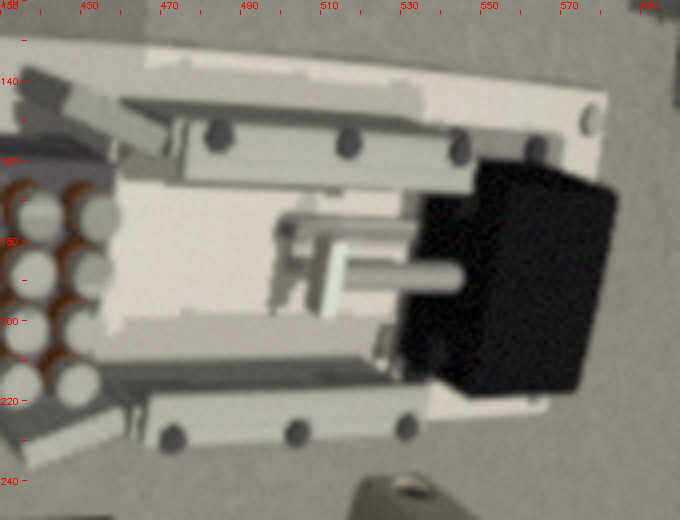

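View pics/c21.png

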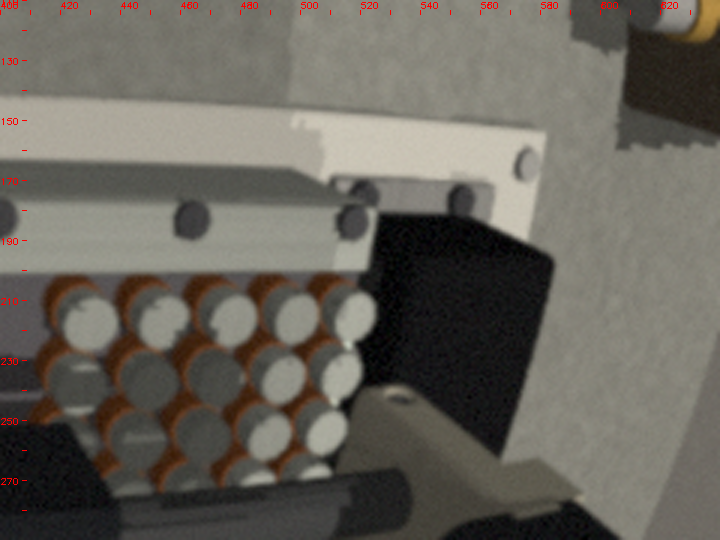

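View pics/c22.png

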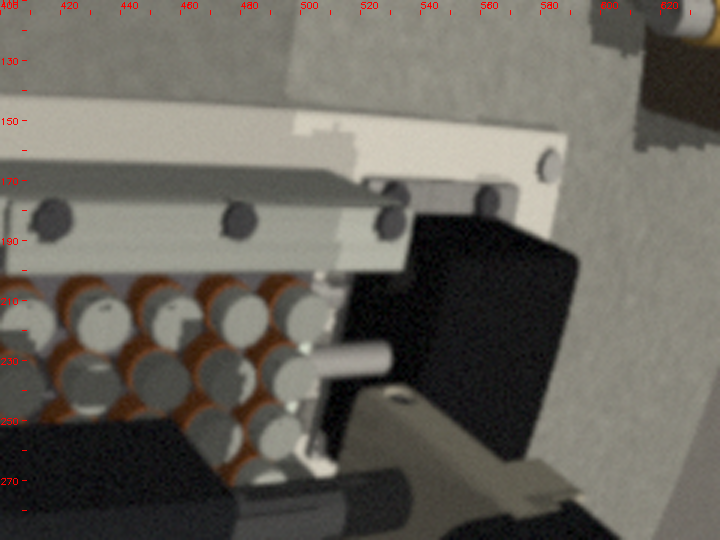

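The pusher head is key here. I triangulate it from several views to learn where the ejector really meets the nose, and so where the latched place and stop really are.

```bash
python3 - <<'E'
from h import *
from scipy.optimize import least_squares
c,s=np.cos(.021),np.sin(.021)
def dk(p):
    d=np.asarray(p)[:2]-[.5943,.0492]; return (np.array([c*d[0]+s*d[1],-s*d[0]+c*d[1]])*1e3).round(1)
def tri(obs):
    r=lambda X: np.concatenate([(wproj(n,X) if n[0]=='w' else proj(n,X))-np.array(q) for n,q in obs])
    S=least_squares(r,[.7,.05,.03]); print(dk(S.x),(S.x[2]*1e3).round(1),r(S.x).round(1))
print('pusher strip +y end'); tri([('w1',(323,246.5)),('side',(368,187))]); tri([('w1',(323,246.5)),('w12',(515,180))]);tri([('w1',(323,246.5)),('w12',(515,180)),('side',(368,187))])
print('pusher strip -y end'); tri([('w1',(309,247)),('side',(370.5,191))]); tri([('w1',(309,247)),('w12',(512.5,198.7))]); tri([('w1',(309,247)),('w12',(512.5,198.7)),('side',(370.5,191))])
print('sanity: lip screw far +y'); tri([('w1',(341.5,266)),('w12',(545,157.5)),('side',(373,178.5))])
E
python3 - <<'E'
import sys; sys.path.insert(0,'.')
E
python3 -c "
from h import *
crop('pics/w1.png',290,225,60,50,12,'pics/c23.png')"
```

```text
pusher strip +y end
[91.  10.9] 33.7 [-0.   0.1 -0.1  0.1]
[89.7 10.5] 34.6 [-0.3 -0.4  0.3 -0.2]
[90.2 10.3] 33.9 [-0.4 -0.3  0.4 -0.2 -0.3  0.1]
pusher strip -y end
[ 92.  -10.3] 32.2 [ 0.  -0.1  0.1 -0.1]
[ 90.3 -10.4] 35.0 [-0.1 -0.2  0.2 -0.1]
[ 91.5 -10.8] 33.1 [-0.4 -0.1  0.  -0.2  0.1 -0.3]
sanity: lip screw far +y
[118.1  38.5] 46.2 [ 0.1 -0.3 -0.   0.   0.6 -0.3]
```

View pics/c23.png

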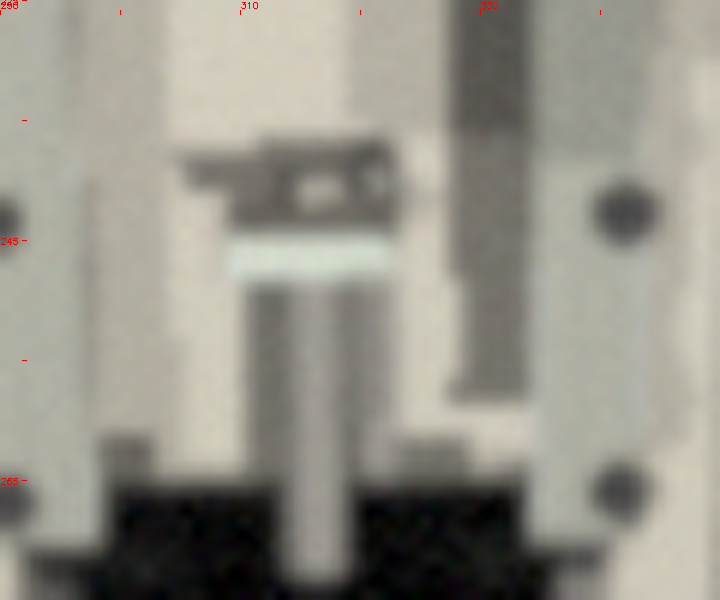

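```bash
python3 - <<'E'
from h import *
from scipy.optimize import least_squares
c,s=np.cos(.021),np.sin(.021)
def dk(p):
    d=np.asarray(p)[:2]-[.5943,.0492]; return (np.array([c*d[0]+s*d[1],-s*d[0]+c*d[1]])*1e3).round(1)
def tri(obs):
    r=lambda X: np.concatenate([(wproj(n,X) if n[0]=='w' else proj(n,X))-np.array(q) for n,q in obs])
    S=least_squares(r,[.7,.05,.03]); print(dk(S.x),(S.x[2]*1e3).round(1),r(S.x).round(1))
print('bumpers'); tri([('w1',(326,262)),('w12',(531,172))]); tri([('w1',(300.4,262)),('w12',(526,206))])
print('pusher front top', dk(wback('w1',316,244.5,.0335)), dk(wback('w12',510.5,190,.0335)),dk(wback('w12',511.5,199,.0335)))
# black unit: side near front top corner c19 (395,185)->(389.5,188.5), far front top (325,95)->(382.5,179.5); near bottom (370,280)->(387,198)
for z in (.045,.05,.055,.06,.065): print(z,'near',dk(back('side',389.5,188.5,z)),'far',dk(back('side',382.5,179.5,z)),'w12 top edge',dk(wback('w12',550,160,z)),dk(wback('w12',547,216,z)),'scene',dk(back('scene',320+148/4,190+352/4,z)),dk(back('scene',320+250/4,190+345/4,z)))
E
```

```text
bumpers
[129.4  14.9] 13.2 [-0.5 -0.6  0.5 -0.3]
[126.8 -25.6] 18.0 [-0.1 -0.1  0.1 -0. ]
pusher front top [87.3  0.4] [86.1 -1.2] [ 89.8 -11.3]
0.045 near [141.4 -29.3] far [142.3  27.4] w12 top edge [127.6  36.1] [140.4 -28.1] scene [139.4 -30. ] [141.4  29. ]
0.05 near [137.4 -37.8] far [138.3  18.5] w12 top edge [122.9  37. ] [135.5 -25.9] scene [142.6 -31. ] [144.5  27.7]
0.055 near [133.3 -46.3] far [134.2   9.6] w12 top edge [118.2  37.9] [130.5 -23.8] scene [145.7 -31.9] [147.7  26.4]
0.06 near [129.3 -54.8] far [130.2   0.7] w12 top edge [113.4  38.8] [125.5 -21.6] scene [148.9 -32.9] [150.8  25.1]
0.065 near [125.3 -63.3] far [126.1  -8.2] w12 top edge [108.7  39.8] [120.6 -19.5] scene [152.  -33.8] [154.   23.8]
```

The triangulated pusher face is at about 87 mm inward. So the latched place should be near 55 and the real stop near 65. I felt a block at 59, while the tool's downward load had risen to 16 N, with the nose being pressed into the plate. That was probably a pitch jam short of the catch point. I let the ejector finish its stroke, re-pinch, and push again while relieving the vertical load.

```bash

python3 -m jog '0.22 0 -4 0 0;0.22 0 -8 0 0;0.22 0 -12 0 0;0.22 0 -16 0 0;0.22 0 -20 0 0;0.22 0 -24 0 0;0.22 0 -28 0 0;0.22 0 -30 0 0'
python3 - <<'E'
from h import *
c,s=np.cos(.021),np.sin(.021)
o=get_obs();print(o['wrist_force'],o['wrist_torque'],o['ee_pos'])
wsnap('w16')
crop('pics/w16.png',250,110,260,180,3,'pics/c24.png')
E
```

```text
time: 31.78
ee_pos: [0.5475, 0.0479, 0.0062]
tcp_rot: [0.7, 0.714, 0.0, 0.0]
wrist_force: [0.4, -0.1, 0.1]
grip_width: 0.0358
[ 0.39423707 -0.14125979  0.10153926] [-0.15320033  0.07387145  0.05449434] [0.54751259 0.04792076 0.00621739]
```

View pics/c24.png

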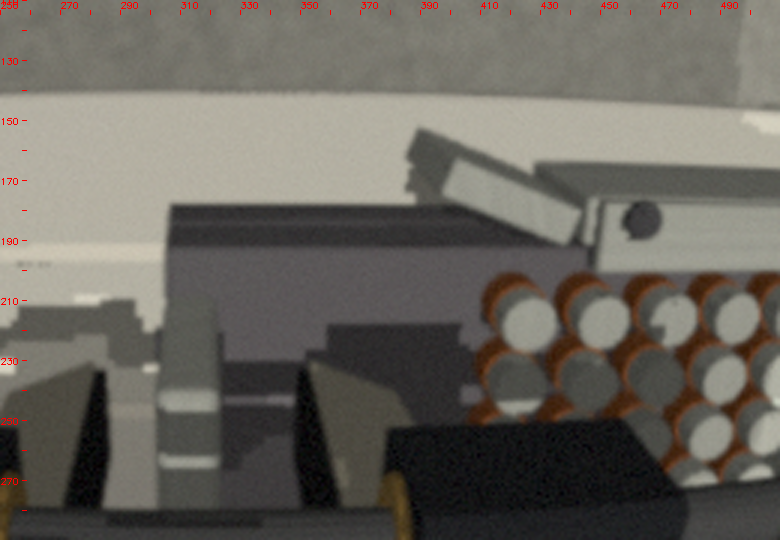

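The ejector has finished its stroke and the tray stands free. Its position now gives the ejector's contact point directly.

```bash
python3 - <<'E'
from h import *
c,s=np.cos(.021),np.sin(.021)
def dk(p):
    d=np.asarray(p)[:2]-[.5943,.0492]; return (np.array([c*d[0]+s*d[1],-s*d[0]+c*d[1]])*1e3).round(1)
q=dk(wback('w16',305,192.2,.038)); print(q,'origin',q[0]+70, 'screw',dk(wback('w16',250+642/3,110+221/3,.0435)))
print(dk(get_obs()['ee_pos']))
E
```

```text
[-53.2  30.4] origin 16.799999999999997 screw [39.6 37.2]
[-47.   -0.2]
```

The ejector contact is at 16.8, so latched is about 54.8 and the stop about 64. The earlier block at 59.5 was indeed premature. I re-pinch now and push in again, keeping Fz near zero.

```bash

python3 -m jog '0.6 0 -1 0 0;0.9 0 -1 0 0;1 0 -1 0 0;1 0 -1 0 0;1 0 -1 0 0'
python3 -m jog '1 0 3 0 0;1 0 8 -0.2 0;1 0 13 -0.4 0;1 0 18 -0.4 0;1 0 18 -0.4 0'
python3 -c "from h import *;o=get_obs();print(o['wrist_force'],o['wrist_torque'],o['ee_pos'])"
```

```text
time: 32.45
ee_pos: [0.5462, 0.0479, 0.0061]
tcp_rot: [0.7, 0.714, -0.0, -0.0]
wrist_force: [-2.9, -0.7, 2.7]
grip_width: 0.0097
time: 33.08
ee_pos: [0.5645, 0.0483, 0.0061]
tcp_rot: [0.7, 0.714, -0.0, -0.0]
wrist_force: [-2.5, -0.2, -0.6]
grip_width: 0.0098
[-2.48977927 -0.19882502 -0.57953214] [-0.0680349   0.40829604  0.02734334] [0.56451687 0.04832981 0.00612536]
```

The push is now only 2.5 N here, against about 6 N before. Continuing with small upward relief.

```bash

python3 -m jog '1 0 3 0 0;1 0 6 -0.1 0;1 0 9 -0.1 0;1 0 12 -0.1 0;1 0 12 -0.1 0'
python3 -m jog '1 0 2 0 0;1 0 4 -0.1 0;1 0 6 -0.1 0;1 0 6 -0.1 0'
python3 -c "from h import *;o=get_obs();print(o['wrist_force'],o['wrist_torque'],o['ee_pos'])"
```

```text
time: 33.7
ee_pos: [0.5759, 0.0486, 0.0062]
tcp_rot: [0.7, 0.714, -0.001, -0.001]
wrist_force: [-5.1, -0.1, -0.3]
grip_width: 0.0097
time: 34.2
ee_pos: [0.5817, 0.0487, 0.0063]
tcp_rot: [0.7, 0.714, -0.001, -0.001]
wrist_force: [-4.9, 0.6, -0.4]
grip_width: 0.0097
[-4.90610372  0.61886212 -0.40256761] [-0.08113611  0.7498776   0.07672882] [0.58171143 0.04874299 0.00629442]
```

```bash

python3 -m jog '1 0 2 0 0;1 0 4 -0.1 0;1 0 5 -0.1 0;1 0 5 -0.1 0'
python3 -m jog '1 0 1 -0.1 0;1 0 1 -0.1 0'
python3 -m jog '1 0 1 -0.1 0;1 0 1 -0.1 0'
python3 -m jog '1 0 1 -0.1 0;1 0 1 -0.1 0'
```

```text
time: 34.7
ee_pos: [0.5867, 0.0488, 0.0063]
tcp_rot: [0.7, 0.714, -0.001, -0.001]
wrist_force: [-5.1, 0.9, -0.3]
grip_width: 0.0097
time: 34.95
ee_pos: [0.5876, 0.0489, 0.0064]
tcp_rot: [0.7, 0.714, -0.001, -0.001]
wrist_force: [-6.0, -0.8, -0.5]
grip_width: 0.0099
time: 35.2
ee_pos: [0.588, 0.0489, 0.0065]
tcp_rot: [0.7, 0.714, -0.001, -0.001]
wrist_force: [-6.8, -0.1, 0.8]
grip_width: 0.0098
time: 35.45
ee_pos: [0.5879, 0.0489, 0.0065]
tcp_rot: [0.7, 0.714, -0.002, -0.002]
wrist_force: [-10.0, -0.6, 2.6]
grip_width: 0.0098
```

Blocked again at the same tool x=0.588. I look before pressing harder, as it may be the robot itself that touches something.

```bash
python3 - <<'E'
from h import *
wsnap('w17')
for n in ('scene','side'): cv2.imwrite(f'pics/{n}17.png',grab_frame(n)['frame'])
crop('pics/side17.png',290,110,130,110,6,'pics/c25.png')
crop('pics/scene17.png',310,160,110,150,5,'pics/c26.png')
o=get_obs(); print(o['wrist_force'],o['wrist_torque'],o['tau'].round(2),o['qpos'].round(3))
E
```

```text
[-10.85567568  -1.211854     3.09611187] [-0.16781391  1.53092439 -0.00169069] [ -0.37 -52.98 -24.53   0.25  -2.91  -0.  ] [-0.047  0.652  1.547 -0.     0.948 -0.067]
```

View pics/c25.png

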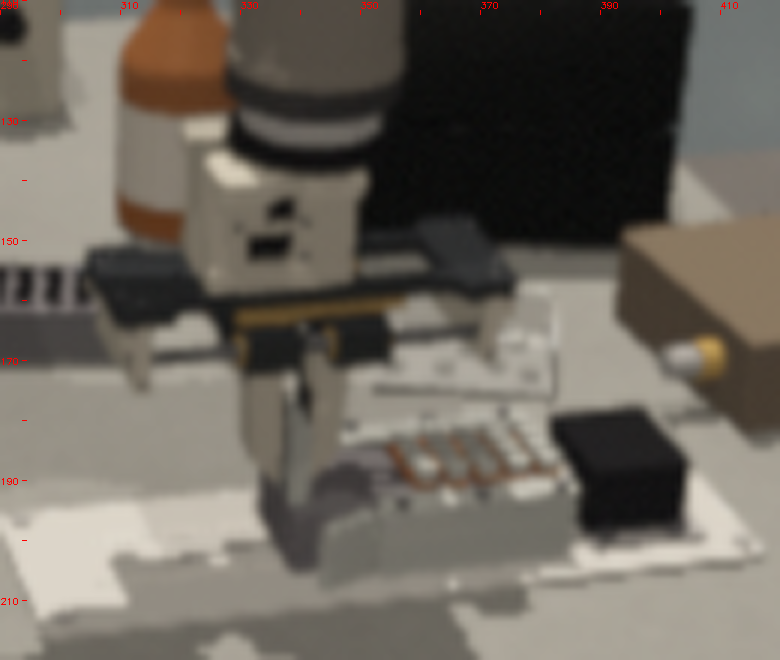

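View pics/c26.png

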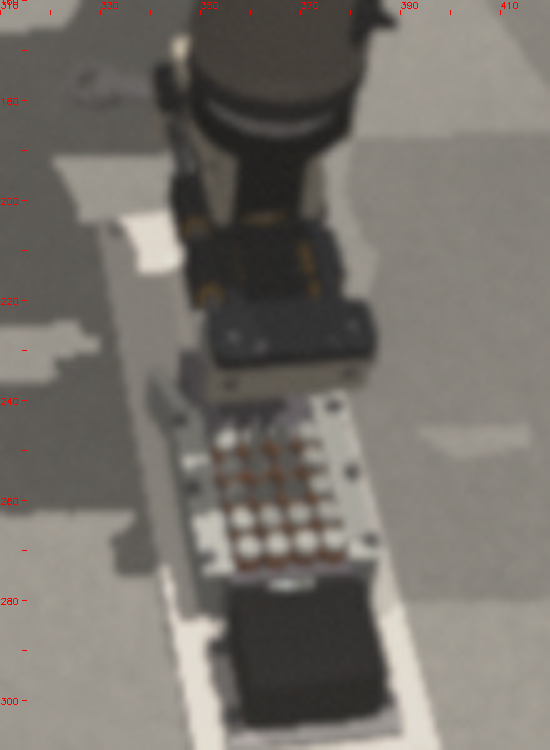

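View pics/w17.png

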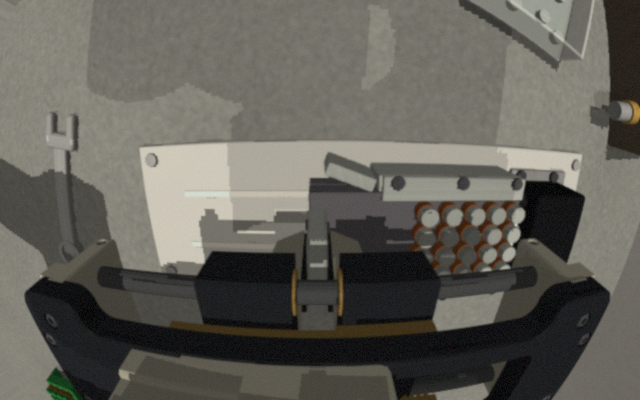

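```bash
python3 - <<'E'
from h import *
crop('pics/w17.png',480,150,120,120,6,'pics/c27.png')
crop('pics/side17.png',360,165,60,45,12,'pics/c28.png')
crop('pics/scene17.png',340,250,60,50,12,'pics/c29.png')
crop('pics/w17.png',290,150,110,130,6,'pics/c30.png')
E
```

```text
(no output)
```

View pics/c27.png

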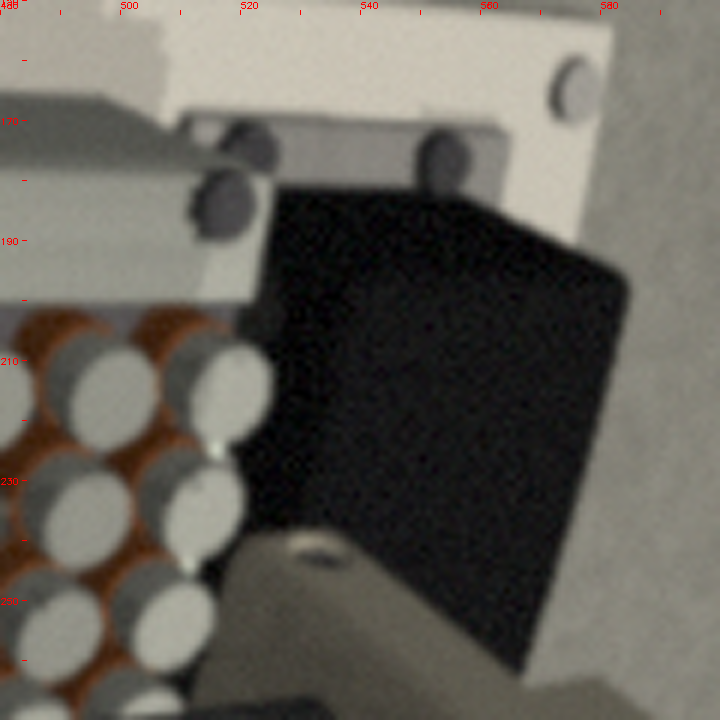

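View pics/c28.png

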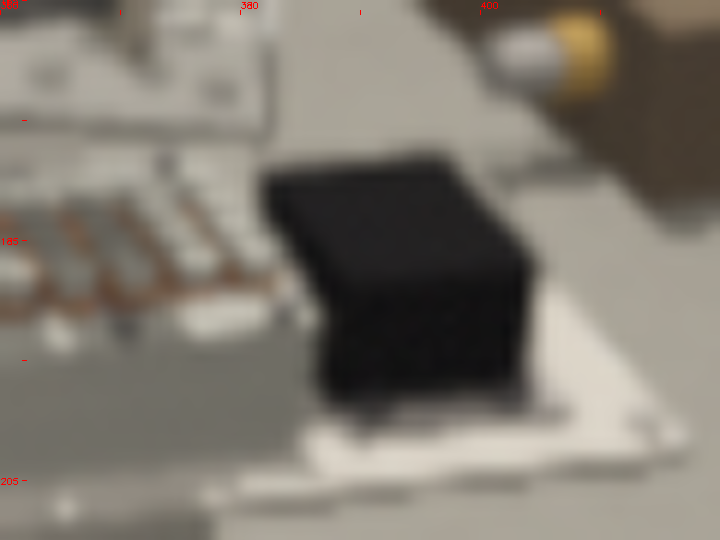

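View pics/c29.png

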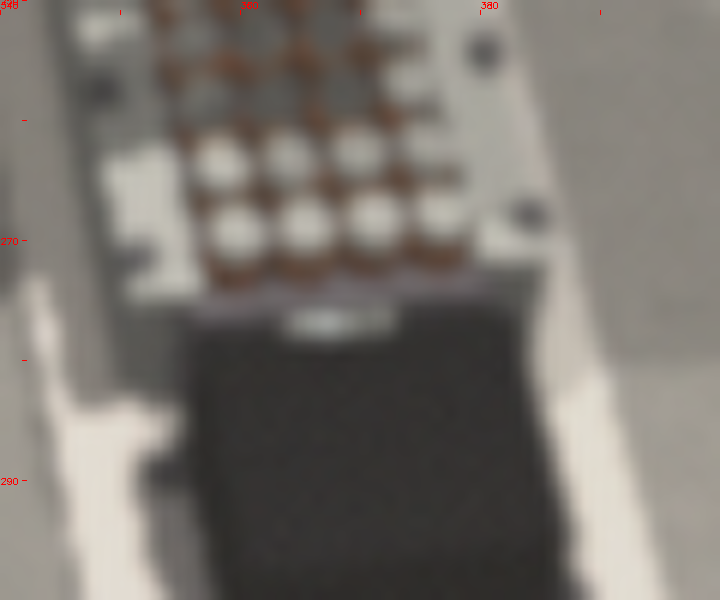

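View pics/c30.png

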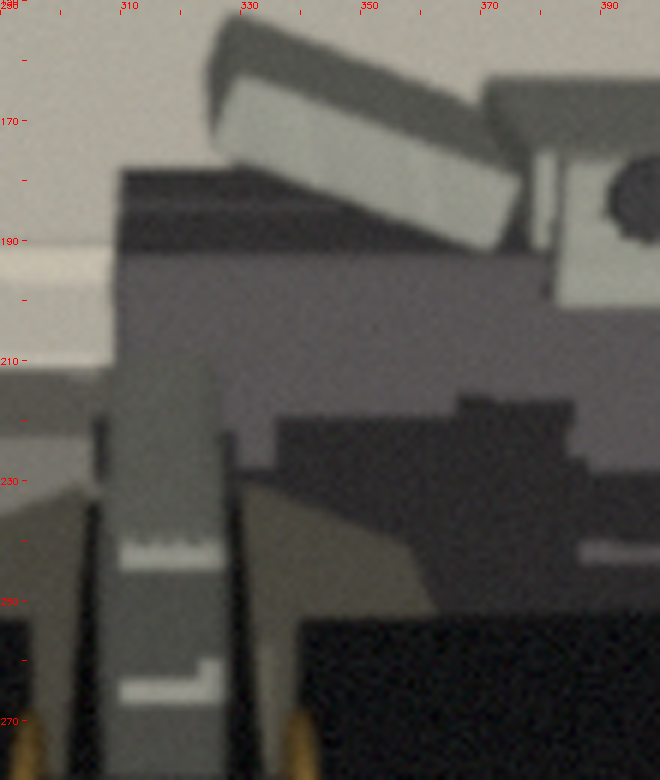

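```bash
python3 - <<'E'
from h import *
c,s=np.cos(.021),np.sin(.021)
def W(x,y,z): return np.array([.5943+c*x-s*y,.0492+s*x+c*y,z])/np.array([1,1,1])
def w(x,y,z): return W(x/1e3,y/1e3,z/1e3)
for x in (127,129.3,131,134.3): print('nose',x,proj('scene',w(x,-31,38)).round(1),proj('scene',w(x,31,38)).round(1),proj('side',w(x,-31,38)).round(1))
for x in (135,138,141): print('black',x,proj('scene',w(x,-29,45)).round(1),proj('scene',w(x,29,45)).round(1))
for y in (-10.5,10.5): print('strip at 129.3..135',proj('scene',w(129.3,y,33.5)).round(1),proj('scene',w(135.3,y,33.5)).round(1))
print('rear corner w17', wback('w17',309.3,192.3,.038), 'last caps: front row centre')
d=wback('w17',309.3,192.3,.038)[:2]-[.5943,.0492]; print((c*d[0]+s*d[1])*1e3+70)
E
```

```text
nose 127 [355.4 275.2] [381.6 272.6] [384.8 191.4]
nose 129.3 [355.6 276. ] [381.8 273.5] [385.5 191.3]
nose 131 [355.7 276.6] [382.  274.1] [386.1 191.3]
nose 134.3 [356.  277.8] [382.3 275.3] [387.2 191.1]
black 135 [357.1 276.3] [381.9 273.9]
black 138 [357.3 277.4] [382.2 275. ]
black 141 [357.6 278.5] [382.5 276.1]
strip at 129.3..135 [364.1 276.2] [364.6 278.4]
strip at 129.3..135 [373.  275.4] [373.5 277.6]
rear corner w17 [0.58348039 0.07931984 0.038     ] last caps: front row centre
59.815245086461715
```

Findings so far:
- Nose and pusher geometry show about 5 mm of free travel left.
- The pinch lets the wrist pitch the tray: the tool tilt grows with load, so the nose digs in.
- Remedy: open a little and push with the rear finger only against the plate's back, which leaves the tray free to lie flat.

```bash

python3 -m jog '0.48 0 -2 0 0;0.48 0 -2 0 0;0.48 0 -2 0 0;0.48 0 -2 0 0'
python3 -m jog '0.48 0 2 0 0;0.48 0 4 0 0;0.48 0 6 0 0;0.48 0 8 0 0;0.48 0 8 0 0'
python3 -c "from h import *;o=get_obs();print(o['wrist_force'],o['wrist_torque'],o['ee_pos'],o['grip_width'])"
```

```text
time: 36.1
ee_pos: [0.5887, 0.0488, 0.007]
tcp_rot: [0.7, 0.714, -0.0, -0.0]
wrist_force: [-3.8, -0.2, -2.1]
grip_width: 0.024
time: 36.72
ee_pos: [0.5949, 0.049, 0.0068]
tcp_rot: [0.7, 0.714, -0.001, -0.001]
wrist_force: [-7.8, -1.0, 1.5]
grip_width: 0.0239
[-7.79989291 -1.03272253  1.52999284] [-0.1058614   1.372449    0.01074576] [0.59489035 0.04897797 0.00676303] 0.02386670843103749
```

```bash

python3 -m jog '0.48 0 1 0 0;0.48 0 1 0 0'
python3 -m jog '0.48 0 1 0 0;0.48 0 1 0 0'
python3 -c "from h import *;o=get_obs();print(o['wrist_force'],o['wrist_torque'],o['ee_pos'],o['grip_width'])
wsnap('w18')
crop('pics/w18.png',270,150,250,130,3,'pics/c31.png')"
```

```text
time: 36.98
ee_pos: [0.5948, 0.049, 0.0066]
tcp_rot: [0.7, 0.714, -0.002, -0.002]
wrist_force: [-12.6, -1.0, 2.5]
grip_width: 0.024
time: 37.22
ee_pos: [0.5947, 0.049, 0.0065]
tcp_rot: [0.7, 0.714, -0.003, -0.003]
wrist_force: [-15.4, -0.4, 4.3]
grip_width: 0.0243
[-15.40350083  -0.41373025   4.31490806] [-0.28853225  2.38281192  0.00270867] [0.59466904 0.0490466  0.00653913] 0.024287315184646826
```

View pics/c31.png

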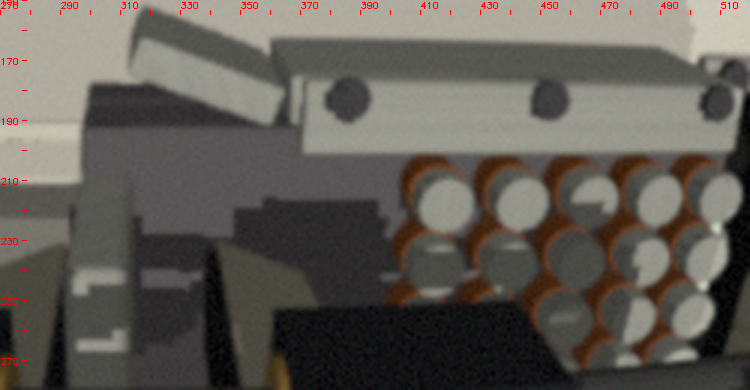

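```bash
python3 - <<'E'
from h import *
c,s=np.cos(.021),np.sin(.021)
d=wback('w18',297.3,192.3,.038)[:2]-[.5943,.0492]; print('origin',(c*d[0]+s*d[1])*1e3+70)
E
python3 -m jog '0.48 0 -4 0 0;0.48 0 -8 0 0;0.48 0 -12 0 0;0.48 0 -15 0 0;0.48 0 -15 0 0;0.48 0 -15 0 0'
python3 -c "from h import *;o=get_obs();print(o['wrist_force'],o['ee_pos'],o['grip_width'])
wsnap('w19')
crop('pics/w19.png',250,150,250,130,3,'pics/c32.png')"
```

```text
origin 59.85909787691612
time: 38.02
ee_pos: [0.5834, 0.0487, 0.0071]
tcp_rot: [0.7, 0.714, -0.0, -0.0]
wrist_force: [-4.0, -0.5, -1.0]
grip_width: 0.0239
[-4.00914412 -0.52014162 -0.97948759] [0.58341278 0.04868305 0.00708664] 0.023919190567300144
```

View pics/c32.png

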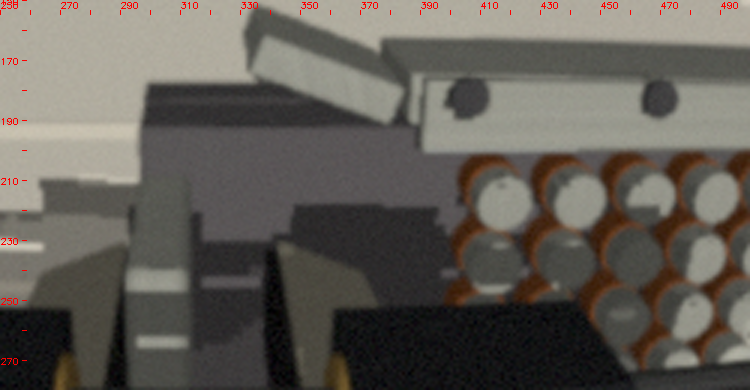

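```bash
python3 - <<'E'
from h import *
crop('pics/w12.png',490,150,70,75,10,'pics/c33.png')
c,s=np.cos(.021),np.sin(.021)
d=wback('w19',296.7,192.2,.038)[:2]-[.5943,.0492]; print('origin',(c*d[0]+s*d[1])*1e3+70)
E
```

```text
origin 47.990910904984005
```

View pics/c33.png

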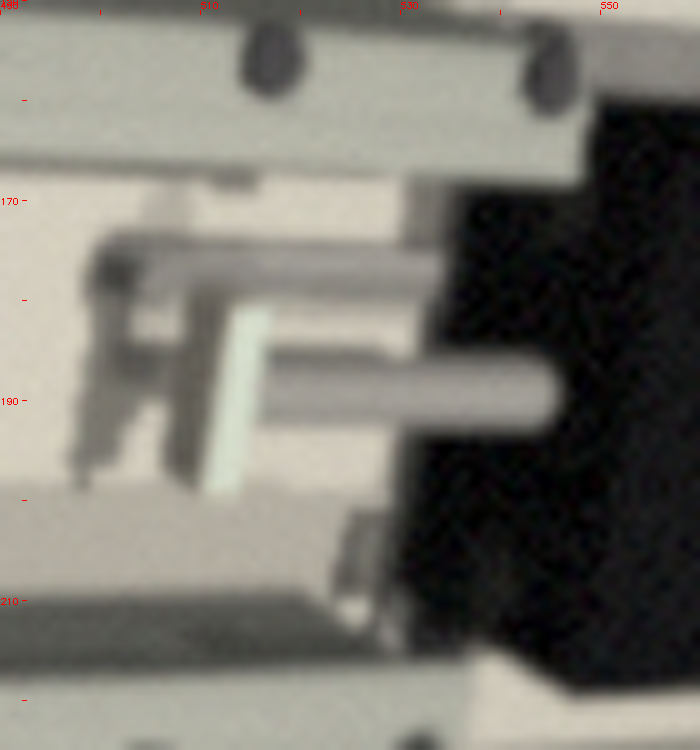

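```bash
python3 - <<'E'
from h import *
from scipy.optimize import least_squares
c,s=np.cos(.021),np.sin(.021)
def dk(p):
    d=np.asarray(p)[:2]-[.5943,.0492]; return (np.array([c*d[0]+s*d[1],-s*d[0]+c*d[1]])*1e3).round(1)
for z in (.006,.009,.012): print('foot front',z,dk(wback('w17',511,170.5,z)),'foot back',dk(wback('w17',564,172,z)),'plate far corner',dk(wback('w17',582,154,.006)))
for z in (.010,.015,.02,.025): print('bumper front z',z,'w12',dk(wback('w12',524,205,z)),'w1',dk(wback('w1',300.8,261.5,z)),'w1R',dk(wback('w1',326,262,z)),'w12R',dk(wback('w12',530.5,171,z)))
E
```

```text
foot front 0.006 [140.9  37.4] foot back [201.4  38.1] plate far corner [222.3  54.9]
foot front 0.009 [138.7  38.2] foot back [198.3  38.8] plate far corner [222.3  54.9]
foot front 0.012 [136.5  38.9] foot back [195.2  39.5] plate far corner [222.3  54.9]
bumper front z 0.01 w12 [129.8 -27.3] w1 [130.8 -25.3] w1R [132.5  15.8] w12R [130.3  15. ]
bumper front z 0.015 w12 [125.6 -25.4] w1 [127.8 -25. ] w1R [129.5  15.7] w12R [126.1  16.1]
bumper front z 0.02 w12 [121.3 -23.6] w1 [124.9 -24.6] w1R [126.5  15.6] w12R [121.9  17.3]
bumper front z 0.025 w12 [117.1 -21.7] w1 [121.9 -24.3] w1R [123.5  15.5] w12R [117.7  18.5]
```

The tray sits free against the finger, not latched. I let the ejector finish again to reset the catch cycle, then do one clean single press with the rear finger only.

```bash

python3 -m jog '0.48 0 -6 0 0;0.48 0 -12 0 0;0.48 0 -18 0 0;0.48 0 -24 0 0;0.48 0 -30 0 0;0.48 0 -36 0 0;0.48 0 -41 0 0;0.48 0 -41 0 0'
python3 -c "from h import *;o=get_obs();print(o['wrist_force'],o['ee_pos'],o['grip_width'])
wsnap('w20')
crop('pics/w20.png',250,150,250,130,3,'pics/c34.png')"
```

```text
time: 39.08
ee_pos: [0.5424, 0.0479, 0.0072]
tcp_rot: [0.7, 0.714, 0.0, -0.0]
wrist_force: [-0.2, 0.6, -0.6]
grip_width: 0.0241
[-0.16433428  0.57156953 -0.56056745] [0.54240569 0.04785157 0.00722037] 0.024145433582080232
```

View pics/c34.png

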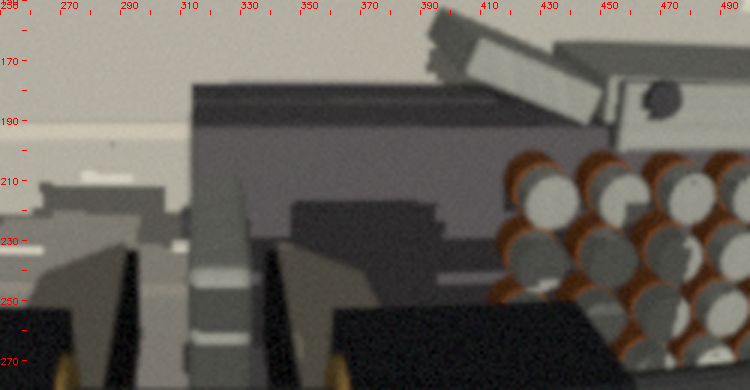

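```bash
python3 - <<'E'
from h import *
c,s=np.cos(.021),np.sin(.021)
d=wback('w20',313.3,192.2,.038)[:2]-[.5943,.0492]; print('origin',(c*d[0]+s*d[1])*1e3+70)
E
python3 -m jog '0.48 0 6 2 0;0.48 0 12 3 0;0.48 0 18 3 0;0.48 0 24 3 0;0.48 0 30 3 0;0.48 0 36 3 0;0.48 0 40 3 0;0.48 0 44 3 0;0.48 0 44 3 0'
python3 -c "from h import *;o=get_obs();print(o['wrist_force'],o['wrist_torque'],o['ee_pos'],o['grip_width'])"
```

```text
origin 16.387374991590733
time: 40.25
ee_pos: [0.5853, 0.0489, 0.0037]
tcp_rot: [0.7, 0.714, -0.001, -0.001]
wrist_force: [-6.0, 0.5, 3.1]
grip_width: 0.0241
[-6.04004921  0.49746115  3.12798062] [-0.08410542  0.95606578  0.02246986] [0.5853047  0.04886532 0.00372582] 0.02408199109464285
```

```bash

python3 -m jog '0.48 0 2 0 0;0.48 0 4 0 0;0.48 0 6 0 0;0.48 0 8 0 0;0.48 0 9 0 0;0.48 0 10 0 0'
python3 -m jog '0.48 0 1 0 0;0.48 0 2 0 0'
python3 -m jog '0.48 0 1 0 0;0.48 0 2 0 0;0.48 0 2 0 0'
python3 -c "from h import *;o=get_obs();print(o['wrist_force'],o['wrist_torque'],o['ee_pos'],o['grip_width'])"
```

```text
time: 41.0
ee_pos: [0.5947, 0.0491, 0.0037]
tcp_rot: [0.7, 0.714, -0.002, -0.002]
wrist_force: [-9.0, -0.1, 4.9]
grip_width: 0.0243
time: 41.25
ee_pos: [0.5945, 0.0491, 0.0036]
tcp_rot: [0.7, 0.714, -0.003, -0.003]
wrist_force: [-16.3, -0.5, 10.7]
grip_width: 0.024
time: 41.62
ee_pos: [0.5943, 0.0491, 0.0036]
tcp_rot: [0.7, 0.714, -0.005, -0.005]
wrist_force: [-22.2, -1.0, 14.9]
grip_width: 0.024
[-22.19588975  -0.99841157  14.92807712] [-0.29483348  3.29953076 -0.01156924] [0.5943344  0.04913276 0.00357136] 0.023993270910979296
```

```bash

python3 -m jog '0.48 0 -5 0 0;0.48 0 -10 0 0;0.48 0 -15 0 0;0.48 0 -18 0 0;0.48 0 -18 0 0'
python3 -c "from h import *;o=get_obs();print(o['wrist_force'],o['ee_pos'],o['grip_width'])
wsnap('w21')
crop('pics/w21.png',250,150,250,130,3,'pics/c35.png')"
```

```text
time: 42.25
ee_pos: [0.5831, 0.0486, 0.0044]
tcp_rot: [0.7, 0.714, 0.0, 0.0]
wrist_force: [-0.4, 0.0, 0.8]
grip_width: 0.024
[-0.42437307  0.02445272  0.77625666] [0.58314516 0.04860988 0.0043748 ] 0.02399804558026055
```

View pics/c35.png

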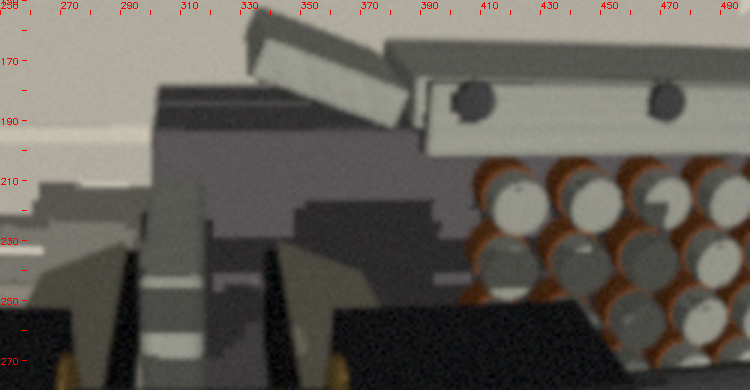

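The force has dropped to zero, there is a gap between the finger and the plate, and the tray is standing still. I open wider, lift clear, and check that it stays latched.

```bash
python3 - <<'E'
from h import *
c,s=np.cos(.021),np.sin(.021)
d=wback('w21',300.7,193,.038)[:2]-[.5943,.0492]; print('origin',(c*d[0]+s*d[1])*1e3+70)
E
python3 -m jog '0.3 0 -1 0 0;0.22 0 -1 0 0;0.22 0 -1 0 0;0.22 0 -1 -20 0;0.22 0 -1 -60 0;0.22 0 -1 -100 0;0.22 0 -1 -120 0;0.22 0 -1 -120 0'
python3 -m jog '0.22 0 -30 0 0;0.22 0 -60 0 0;0.22 0 -60 0 0;0.22 0 -60 0 0'
python3 - <<'E'
from h import *
o=get_obs();print(o['wrist_force'],o['ee_pos'])
wsnap('w22')
for n in ('scene','side'): cv2.imwrite(f'pics/{n}22.png',grab_frame(n)['frame'])
crop('pics/w22.png',250,100,300,200,2,'pics/c36.png')
E
```

```text
origin 50.086853030667626
time: 43.3
ee_pos: [0.5828, 0.0486, 0.1258]
tcp_rot: [0.7, 0.714, 0.001, 0.001]
wrist_force: [0.1, 0.1, -0.2]
grip_width: 0.0355
time: 43.8
ee_pos: [0.522, 0.0474, 0.1235]
tcp_rot: [0.7, 0.714, -0.0, -0.0]
wrist_force: [-0.3, 0.3, -0.0]
grip_width: 0.0359
[-0.29111365  0.30642898 -0.04650169] [0.52200282 0.04736633 0.12353675]
```

View pics/w22.png

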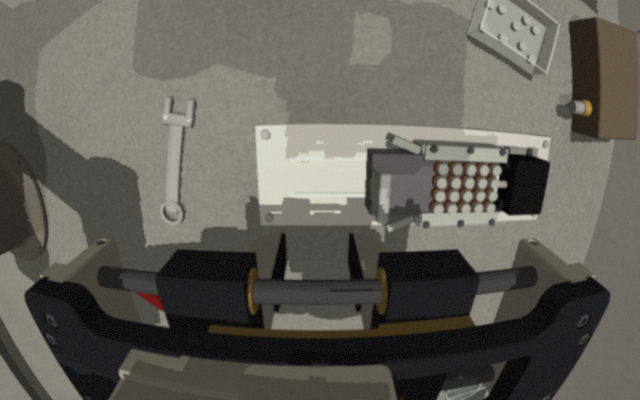

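View pics/scene22.png

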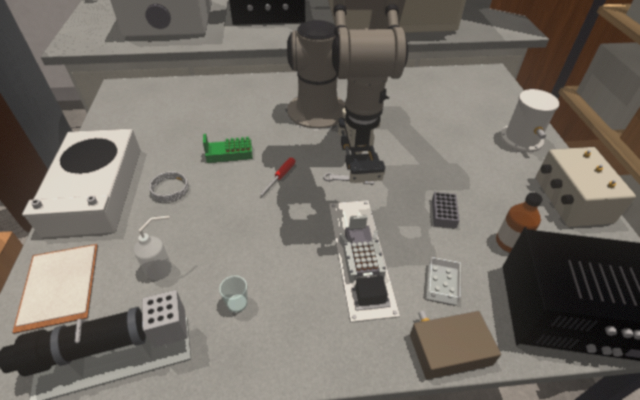

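View pics/side22.png

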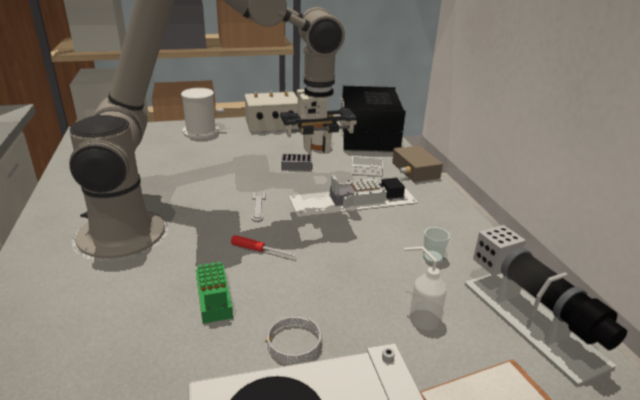

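```bash
python3 - <<'E'
from h import *
crop('pics/w22.png',350,120,130,110,6,'pics/c37.png')
E
```

```text
(no output)
```

View pics/c37.png

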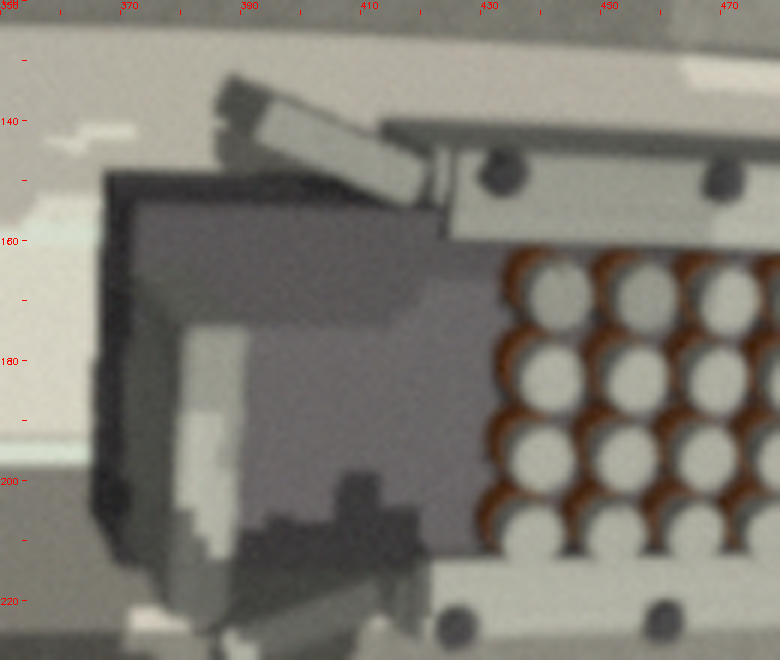

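```bash
python3 - <<'E'
from h import *
c,s=np.cos(.021),np.sin(.021)
def dk(p):
    d=np.asarray(p)[:2]-[.5943,.0492]; return (np.array([c*d[0]+s*d[1],-s*d[0]+c*d[1]])*1e3).round(1)
q=dk(wback('w22',350+132/6,120+204/6,.038)); print('rear +y top corner',q,'origin x',q[0]+70,'screw',dk(wback('w22',350+503/6,120+172/6,.0435)))
q=dk(wback('w22',350+103/6,120+172/6,.006)); print('rear +y bottom corner',q,q[0]+70)
a=cv2.imread('pics/scene0.png').astype(int);b=cv2.imread('pics/scene22.png').astype(int)
print(get_obs()['time'])
E
python3 -m jog '0.22 0 -10 -10 0;0.22 0 -10 -10 0;0.22 0 -10 -10 0;0.22 0 -10 -10 0'
python3 -c "from h import *
wsnap('w23'); crop('pics/w23.png',350,120,130,110,6,'pics/c38.png')"
```

```text
rear +y top corner [-20.2  30.1] origin x 49.8 screw [39.4 37.6]
rear +y bottom corner [-19.7  29.6] 50.3
43.95
time: 44.45
ee_pos: [0.5117, 0.0472, 0.1341]
tcp_rot: [0.7, 0.714, 0.0, 0.0]
wrist_force: [-0.1, 0.2, -0.5]
grip_width: 0.0355
```

View pics/c38.png

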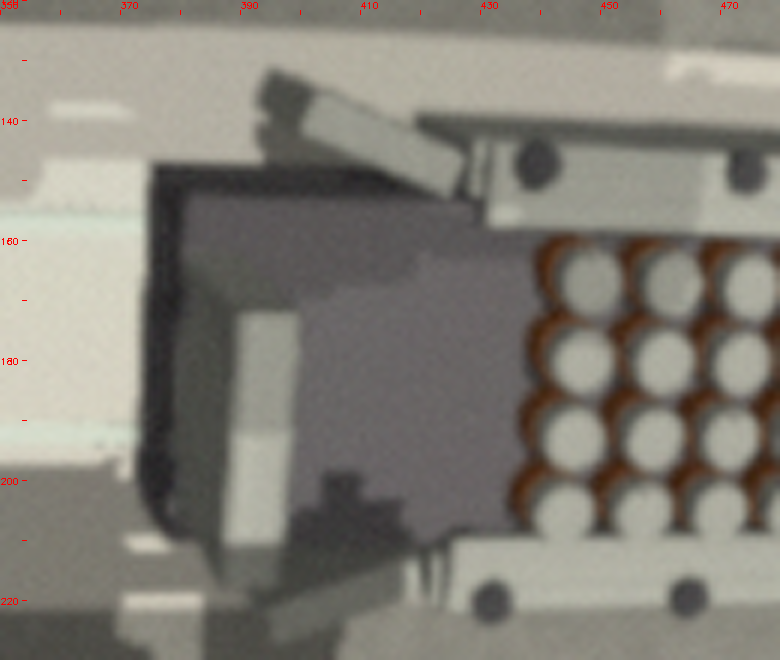

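```bash
python3 - <<'E'
from h import *
c,s=np.cos(.021),np.sin(.021)
d=wback('w23',350+185/6,120+200/6,.038)[:2]-[.5943,.0492]; print('origin',(c*d[0]+s*d[1])*1e3+70)
print(get_obs()['wrist_force'],get_obs()['time'])
print(sign_off())
E
```

```text
origin 50.32163458931251
[ 1.11969197 -0.19012891  0.04660001] 44.5
the job is handed in; nothing more can be done
None
```

The vial tray is latched in the dock and I handed the job in at 44.5 s. The catch only took on the last of four presses, after the ejector had pushed the tray back out.

**What I did:** I gripped the tray across its sides, carried it level, set it on the apron with its nose about 15 mm inside the flares, and let go. I then pressed it in by the pull plate.

**Last checks:**
- **Latch:** with the gripper lifted clear, two pictures 0.65 s apart put the tray 49.8 and 50.3 mm inward of the mouth. That is inside the stated range and 9.5 mm short of the stop I felt at 59.8 mm.
- **Forces:** the largest push I read against the stop was about 22 N, under the 30 N limit, read only at the end of each move. The wrist force was near zero at the end.
- **Bystanders:** by eye, the last scene and side pictures show nothing moved. I did not measure this.

**What went wrong or disagreed:**
- **Fingertips:** the true fingertips sit about 40 mm behind the stated tool point. My first grasp therefore closed on the vial caps, with about 10 N on them. I saw no harm in the pictures, and I corrected for the offset from then on.
- **First three presses:** the first two pinched the plate and the third used one finger. Each met the same stop, at 18, 11 and 15 N, and did not latch. After the first and third I let the ejector drive the tray out. The fourth, one clean push with the rear finger to 22 N, latched.
- **Unexplained:** I do not know why the first press failed. The ejector left the tray at 16.4–16.8 mm, not the roughly 12 mm that 38 mm before this latched place would give.

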